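Ready the next tray of bottles: bottle up, pulp tray peeled and held over the carton

ROBOT

A 7-joint arm with a two-finger parallel gripper is mounted at the origin on the work surface. World frame = base frame: x ahead of the robot, y to its left, z up, the work surface at z = 0. Lengths are in m, angles in rad, forces in N, time in s.
With the tool pointing down it reaches from about 0.425 to 0.975 m from the base axis. Payload 16.7 kg.
Tool frame: the origin (TCP) lies on the centre line of the jaws, within the pads' length; the fingertips stand 14 mm ahead of it and the grasp point (between the pads) lies 5 mm behind it; y points along the fingers, z is the direction in which the jaws open and shut, and the axes are right-handed (so a half turn about y gives the same grasp; the last joint's range is limited). The gripper opens to 85 mm and grips with 20 to 120 N. Pads are 22 mm wide; open, the fingers measure 114 mm over their backs; the gripper's body (76 mm by 85 mm) begins 54 mm behind the grasp point. The pads swing forward as they close: fully open they stand 13 mm farther back than shut.
Start: joints at [-1.325, 0.426, 0.074, 1.606, -0.034, 1.111, -0.067], TCP at [0.26, 0.623, 0.245] pointing down, gripper open.
Joint ranges: [-2.85, 2.85], [-0.5, 2.14], [-1.23, 1.37], [0.21, 2.46], [-1.02, 4.16], [0.16, 2.05], [-2.73, 2.73]. Speed limits (rad/s): [1.89, 1.89, 2.39, 2.39, 3.01, 3.01, 3.01].

INTERFACE

Orientations are given as a unit quaternion [x, y, z, w].
In Python, from rig import manip, optics, ticket gives the robot as it stands.
- The arm moves only by the shell command python3 -m jog 'ROWS'. ROWS is JSON, one flat list of numbers, 7 for each row, row after row: the shift along the tool's x, y, z in m, then the turn, a rotation vector about the tool's x, y, z in degrees, then the opening, from 0 (shut) to 1 (fully open). In form: [tx, ty, tz, ax, ay, az, grip, tx, ty, tz, ax, ay, az, grip, ...]. A call has exactly 10 rows; each row is the pose to reach, as a shift and turn from the pose commanded when the call began, along the tool's axes at that moment; what a row does not reach only later rows make up. A row lasts 1/8 s, in which the tool goes at most 62.5 mm and 10.7 degrees, less where a joint would pass 70% of its speed; a pose out of reach is approached as far as the arm can. A call with a gripper value outside its range is refused whole. The fingers move at their own pace and stop on an object; the grip force is fixed at half the most. Time passes only in rows, so rows that repeat a pose let the fingers close, or fill a call up. It gives the time, the measured TCP pose, the force and the opening at its end, in the units of the state.
- manip.read_state(): the state, without advancing time (a new reading comes with each control period).
- optics.grab_frame(name): name is "side" or "top"; returns the picture (400x640x3 uint8, red, green, blue); there is no depth.
- optics.calibration(name): a dict with "fx", "fy", "cx", "cy" (pixels), "k1" (the pictures are not rectified: a ray, as slopes to the right and down, at radius r is drawn at 1 + k1 r^2 times it, then the intrinsics apply), "world_to_cam" (4x4, takes a point from world to camera coordinates). Camera axes: x right, y up, looking along -z (the intrinsics and any distortion apply to the point x, -y, -z); pixel columns grow to the right and rows downward; lengths in m; the calibration is good to about 2 mm. A picture is of the moment at which its call begins. calibration takes no time and is no camera call.
- ticket.finish_job(): hands the job in, once; it reports no verdict.
The state is a dict: "time_s": time; "joint_pos": joint angles; "qvel": joint speeds; "joint_torque": joint torques, N m; "position": TCP position; "tool_rot": TCP orientation; "wrist_force": force on the tool from outside, world axes, zero at the start; "torque": the same for the moment, N m; "opening": finger opening in m.
Only numpy, scipy, OpenCV 4.12 (cv2) and the standard library are available. Lean on these libraries where they do the work, as an engineer would, in place of code of your own. Each camera call takes 0.05 s, during which the arm holds its last target.

TASK

Get the next tray of bottles ready at the packing bench: first stand the fallen bottle upright again between the rails of its lane, without disturbing the other bottles, and let go of it. Then take the top pulp tray off the stack: the trays cling together at their corners, so peel it, raising one corner well up while the opposite corner still sits on the stack, and leave the other trays standing where they are. Carry the tray to the open carton and finish while still holding it there: level, squared up with the carton, centred a little above its rim, steady and touching nothing but your fingers, ready to be lowered in; do not put it down or let it go.

Things in the scene. Friction and masses are not known exactly. Their poses are not given: they have to be found in the camera images.
- bottle_down_mid (a point): the fallen brown bottle, brass cap, pale label: 158 mm long, 0.3 to 0.5 kg; body 62 mm across up to 84 mm from the base, shoulder to 108, straight neck 27 mm across to 150, cap 30 mm. Point: on the axis, 79 mm from the base; z runs base to cap. It starts lying along the lane, cap towards the robot (lane -x), over 75 mm free behind its base; it may stand anywhere in the gap
- lane: fixed bottle lane: white plate 460 x 128 x 6 mm, an aluminium guide rail along each side (100 mm clear between them, tops 42 mm above the bench), steel stop at the far end. Origin on the bench on the lane's centre line; x along the lane away from the robot (plate from -230 to +230 mm), y across, z up. Bottles stand on the plate, 6 mm above the origin
- bottle_a_mid (a point): upright neighbour bottle, same kind, at the near end of the lane; point on its axis 79 mm above its base. Leave it standing where it is
- bottle_b_mid (a point): upright neighbour bottle, same kind, on the far side of the gap; point on its axis 79 mm above its base. Leave it standing where it is
- tray_mid (a point): the top tray of the stack, grey-brown moulded pulp, 85 g: deck 196 mm square, its top 42 mm above the tray's underside; four round 60 mm pockets below the deck; at each corner a hollow post standing 38 mm above the deck. Point: centre of the tray, 40 mm above its underside; x and y along its sides, z up. In the stack it rests on the tops of the posts below, which reach up inside its own
- tray_post1 (a point): grip point of the tray's corner post at (+76, +76) mm from its centre, 27 mm above the deck, 69 mm above the tray's underside, 11 mm above the seat inside the post. Post 26 mm wide, to be pinched over its upper 22 mm; its four faces are square to the tray's diagonals (45 degrees to its sides), so pinch along or across the diagonal. tray_post3 is opposite
- tray_post2 (a point): the same on the corner post at (-76, +76) mm (tray_post4 is opposite). Pinched across the diagonal, the hand can turn with the tray as the corner is raised about the opposite post; a firm grip hardly lets the post swivel between the fingers
- tray_post3 (a point): the same on the corner post at (-76, -76) mm (tray_post1 is opposite). Each corner of the tray has about 4 mm of free play upward, then clings with about 1.4 N, and lets go once it is 8 mm up
- tray_post4 (a point): the same on the corner post at (+76, -76) mm (tray_post2 is opposite). All four corners together cling with more than the rest of the stack weighs, so pulled up level they tend to bring the stack along; raised by one corner they let go in turn, and the last one slips off once the tray is tipped about 10 degrees
- stack: the five trays under the top one, nested at 22 mm pitch and clinging as one loose block of about 0.45 kg, on a thin black rubber mat 230 mm square. Origin at the centre of the block's underside, axes along its sides; the seated top tray's underside is 110 mm above this origin. Leave it standing where it is
- carton_rim (a point): centre of the mouth of the fixed open cardboard carton, at the height of its rim (115 mm above the bench); carton 232 mm square outside, 222 mm inside, flaps folded outward and down (they reach some 30 mm out). x and y along its sides
- tape_roll: loose roll of brown tape lying flat on the bench, 96 mm across, 48 mm high; origin at the centre of its underside. Leave it
- cap_tub: loose white tub of crown caps, 98 mm across, 72 mm high; origin at the centre of its underside. Leave it

How it is judged:
On the way, in this order (a step that is already met when the one before it is completed fails the run):
1. the fallen bottle stands upright in the lane between its neighbours, let go, with the tray still seated in the stack (angle between bottle_down_mid's own z axis and vertical below 0.08 rad and z of bottle_down_mid in the frame of lane between 0.077 and 0.093 m and y of bottle_down_mid in the frame of lane between -0.024 and 0.024 m and x of bottle_down_mid in the frame of lane between -0.16 and 0.16 m and contact force between bottle_down and the fingers below 0.05 N and distance of tray_mid from where it was at the start of the episode below 0.012 m), for 0.2 s.
2. one corner of the tray is raised at least 25 mm while the opposite corner is within 12 mm of its seat (((z of tray_post1 in the frame of stack above 0.204 m and z of tray_post3 in the frame of stack below 0.191 m) or (z of tray_post2 in the frame of stack above 0.204 m and z of tray_post4 in the frame of stack below 0.191 m) or (z of tray_post3 in the frame of stack above 0.204 m and z of tray_post1 in the frame of stack below 0.191 m) or (z of tray_post4 in the frame of stack above 0.204 m and z of tray_post2 in the frame of stack below 0.191 m))), for 0.05 s.
At the end, for the whole second after the job is handed in: the fingers alone hold the tray, still, underside 5 to 120 mm over the carton's rim, centred within 30 mm, level within 9 degrees, square with the carton within 11 degrees; the bottle stands in its lane within 5 degrees of upright; the other trays are within 30 mm of where they were (angle between bottle_down_mid's own z axis and vertical below 0.08 rad and z of bottle_down_mid in the frame of lane between 0.077 and 0.093 m and y of bottle_down_mid in the frame of lane between -0.024 and 0.024 m and x of bottle_down_mid in the frame of lane between -0.16 and 0.16 m and linear speed of bottle_down below 0.02 m/s and x of tray_mid in the frame of carton_rim between -0.03 and 0.03 m and y of tray_mid in the frame of carton_rim between -0.03 and 0.03 m and z of tray_mid in the frame of carton_rim between 0.045 and 0.16 m and angle between tray_mid's own z axis and vertical below 0.16 rad and (angle between the x axis of tray_mid and the x axis of carton_rim, either way round below 0.2 rad or angle between the y axis of tray_mid and the x axis of carton_rim, either way round below 0.2 rad) and linear speed of tray below 0.03 m/s and contact force between tray and the fingers above 1 N and contact force between tray and carton below 0.05 N and contact force between tray and stack below 0.05 N and distance of stack from where it was at the start of the episode below 0.03 m and angle between stack's own z axis and vertical below 0.05 rad); the arm keeps its last pose, push and grip.
It fails at once if a neighbour bottle is tipped or shifted more than 25 mm (angle between any of bottle_a_mid, bottle_b_mid's own z axis and vertical above 0.25 rad or distance of any of bottle_a_mid, bottle_b_mid from where it was at the start of the episode above 0.025 m).
It fails at once if the rest of the stack is lifted, tipped or shifted more than 30 mm (height (world z) of stack above 0.016 m or angle between stack's own z axis and vertical above 0.12 rad or distance of stack from where it was at the start of the episode above 0.03 m).
It fails at once if the tape roll or the cap tub is shifted more than 30 mm (distance of any of tape_roll, cap_tub from where it was at the start of the episode above 0.03 m).
It also fails if it takes over 64 s, if anything falls off the work surface, if the arm or the gripper's body presses on something with over 40 N, if the wrist force passes 120 N, or if a joint passes its speed limit or range.

## Working session

There is one attempt and no reset: what is moved stays moved. The work goes in short steps, Python scripts to look and compute and a shell command to move; the robot and the scene stay as the last step left them, time stands still between calls to the robot, and variables do not carry over. Pictures are saved under pics/ and viewed, and the job is handed in when it is done.

```bash
mkdir -p pics; ls; python3 - <<'E'
from rig import manip, optics, ticket
import cv2,json
for n in("side","top"):
    f=optics.grab_frame(n); cv2.imwrite(f"pics/{n}0.png",f[:,:,::-1]); 
    c=optics.calibration(n); print({k:(v if not hasattr(v,'tolist') else v.tolist()) for k,v in c.items()})
print(manip.read_state())
E
```

```text
pics
{'fx': 508.24448300237566, 'fy': 508.24448300237566, 'cx': 327.7115081680086, 'cy': 193.66446731050482, 'k1': -0.16296682318112668, 'world_to_cam': [[0.9957492195646508, -0.09141091654377749, 0.01129318701763655, -0.5590208539820816], [0.06503810614100003, 0.7846360151930342, 0.616535780317403, -0.09593699050253447], [-0.0652191420211949, -0.6131805345888136, 0.7872458926634015, -1.4066603177395178], [0.0, 0.0, 0.0, 1.0]]}
{'fx': 505.5491148814059, 'fy': 505.5491148814059, 'cx': 330.258027420636, 'cy': 199.20828847602763, 'k1': -0.11863488889683478, 'world_to_cam': [[-0.0050822777767122705, -0.9999870205686026, -0.00035937018499640374, -0.012669102751827737], [0.9758894679581781, -0.005038223894584017, 0.21820715530956464, -0.570215448737203], [-0.2182061336922149, 0.0007582837975132169, 0.9759024071211106, -1.3505181254292915], [0.0, 0.0, 0.0, 1.0]]}
{'time_s': 0.1, 'joint_pos': array([-1.32549837,  0.4266865 ,  0.07384522,  1.60658257, -0.03407496,
        1.11076772, -0.06713286]), 'qvel': array([-0.00012153, -0.00014952,  0.0003559 , -0.00076697,  0.00031419,
        0.0024833 ,  0.00086411]), 'joint_torque': array([ 6.83145627e-03, -9.51538539e+01,  3.77049789e+00, -4.64397740e+01,
        1.96350203e-02,  6.62703998e-03, -1.40026154e-05]), 'position': array([0.25950645, 0.62272786, 0.24465155]), 'tool_rot': array([ 0.69378793, -0.13873955,  0.13864815, -0.69295478]), 'wrist_force': array([ 0.21748149, -0.00254123,  0.05204468]), 'torque': array([-0.00036201, -0.0412728 , -0.01486816]), 'opening': 0.08530304990368509}
```

View pics/side0.png

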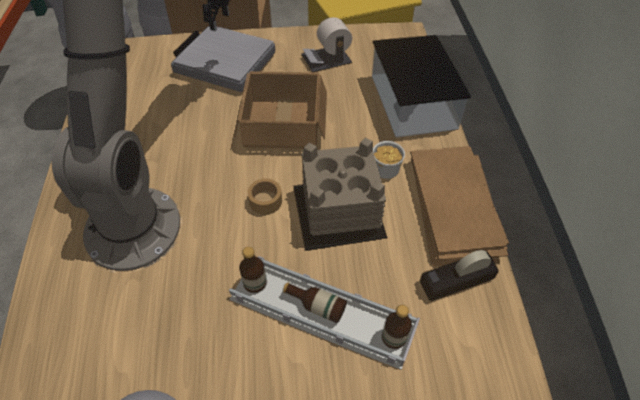

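View pics/top0.png

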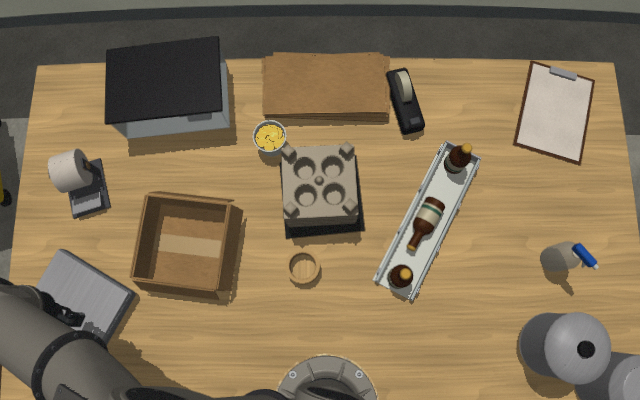

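The side and top views show the lane at top-image (375-480,140-300), stack at (320,185), carton at (188,243), and the arm at lower left. Next come enlarged crops.

```bash
cat > h.py <<'E'
import numpy as np,cv2
from rig import manip, optics
from scipy.spatial.transform import Rotation as R
C={n:optics.calibration(n) for n in("side","top")}
for c in C.values(): c['T']=np.array(c['world_to_cam'])
def ray(n,u,v):
    c=C[n];x=(u-c['cx'])/c['fx'];y=(v-c['cy'])/c['fy'];a,b=x,y
    for _ in range(20):
        s=1+c['k1']*(a*a+b*b);a,b=x/s,y/s
    T=c['T'];d=T[:3,:3].T@np.array([a,-b,-1]);o=-T[:3,:3].T@T[:3,3]
    return o,d/np.linalg.norm(d)
def pl(n,u,v,z):
    o,d=ray(n,u,v);return o+d*(z-o[2])/d[2]
def two(ps,pt):
    A=np.zeros((3,3));b=np.zeros(3)
    for n,p in(("side",ps),("top",pt)):
        o,d=ray(n,*p);P=np.eye(3)-np.outer(d,d);A+=P;b+=P@o
    X=np.linalg.solve(A,b);return X
def proj(n,p):
    c=C[n];q=c['T'][:3,:3]@np.asarray(p)+c['T'][:3,3];a,b=q[0]/-q[2],-q[1]/-q[2];s=1+c['k1']*(a*a+b*b)
    return np.array([c['fx']*a*s+c['cx'],c['fy']*b*s+c['cy']])
def crop(img,x0,y0,x1,y1,k,name):
    cv2.imwrite(f"pics/{name}.png",cv2.resize(img[y0:y1,x0:x1],None,fx=k,fy=k,interpolation=cv2.INTER_CUBIC))
def grab(n):return optics.grab_frame(n)[:,:,::-1].copy()
E
python3 - <<'E'
from h import *
t=cv2.imread("pics/top0.png");s=cv2.imread("pics/side0.png")
crop(t,360,130,490,310,3.3,"t_lane");crop(s,220,235,430,370,3.8,"s_lane")
crop(t,265,110,375,250,4,"t_stack");crop(s,285,130,415,250,4.6,"s_stack")
crop(t,120,180,260,310,4.5,"t_cart")
E
```

```text
(no output)
```

View pics/t_lane.png

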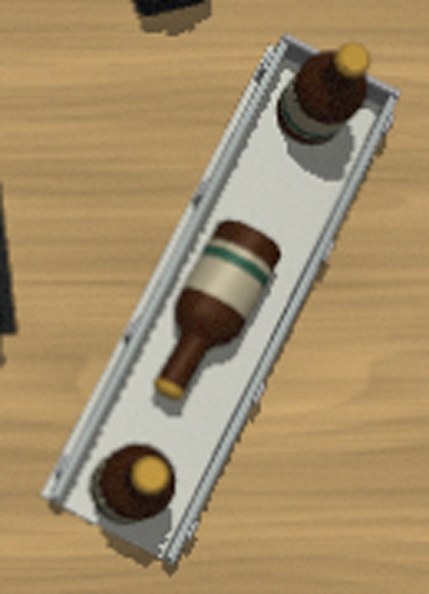

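View pics/s_lane.png

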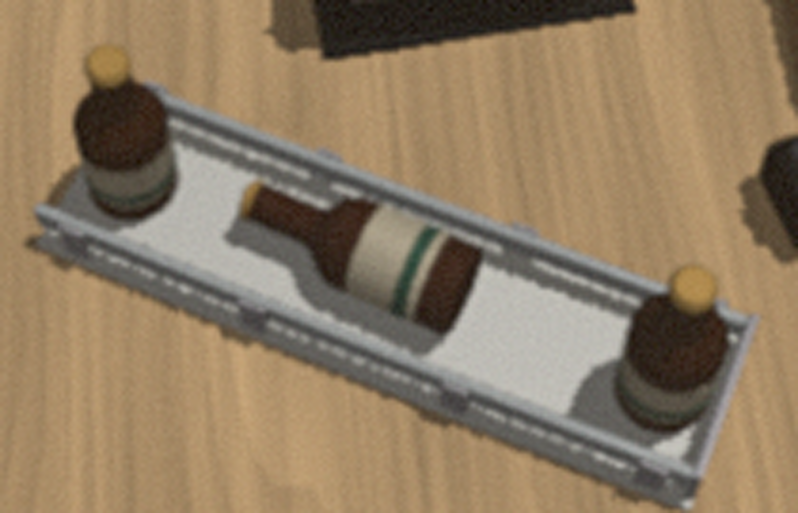

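View pics/t_stack.png

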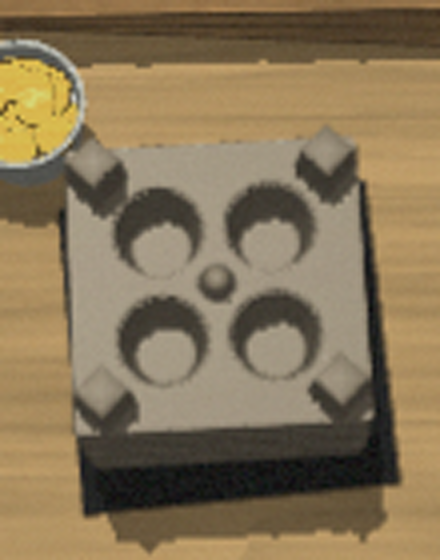

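View pics/s_stack.png

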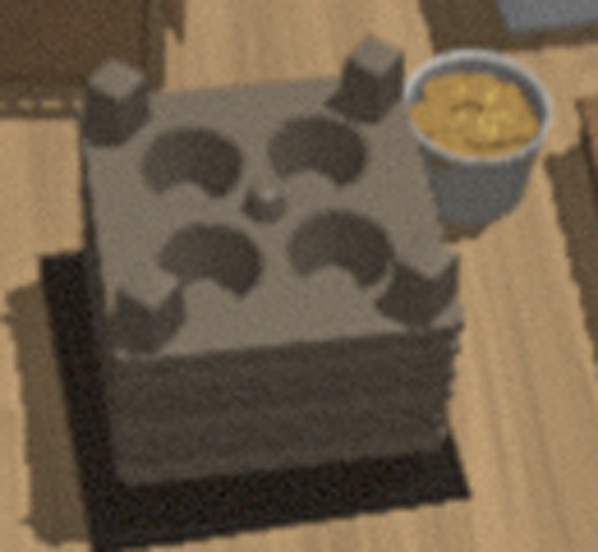

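View pics/t_cart.png

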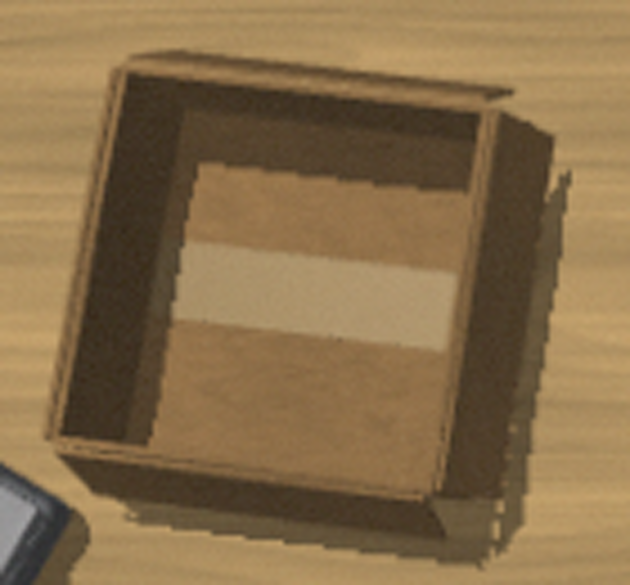

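```bash
python3 - <<'E'
from h import *
np.set_printoptions(precision=4,suppress=True)
T=lambda u,v,o,k:(o[0]+u/k,o[1]+v/k)
tl=lambda u,v:T(u,v,(360,130),3.3); sl=lambda u,v:T(u,v,(220,235),3.8)
ts=lambda u,v:T(u,v,(265,110),4); ss=lambda u,v:T(u,v,(285,130),4.6); tc=lambda u,v:T(u,v,(120,180),4.5)
print("cam",ray("top",0,0)[0],ray("side",0,0)[0])
L=[pl("top",*tl(*p),.042)[:2] for p in((47,495),(170,560),(398,95),(285,38))]
print("lane corners",*L, "c",np.mean(L,0)); d=(L[2]+L[3]-L[0]-L[1]);print("yaw",np.degrees(np.arctan2(d[1],d[0])))
L=[pl("side",*sl(*p),.042)[:2] for p in((40,212),(160,92),(755,320),(695,478))]
print("lane corners side",*L, "c",np.mean(L,0)); d=(L[2]+L[3]-L[0]-L[1]);print("yaw",np.degrees(np.arctan2(d[1],d[0])))
print("cap tip",two(sl(250,200),tl(168,387)),pl("top",*tl(168,387),.037),pl("side",*sl(250,200),.037))
print("base",pl("top",*tl(250,243),.060),pl("side",*sl(462,290),.037))
print("A cap",two(sl(107,62),tl(151,473)),"B cap",two(sl(692,288),tl(352,58)))
P=[(96,160),(329,152),(341,377),(103,390)]
Q=[(117,82),(374,55)]
print("posts tri",two(ss(*Q[0]),ts(*P[0])),two(ss(*Q[1]),ts(*P[1])))
W=np.array([pl("top",*ts(*p),.192) for p in P]);print(W,W.mean(0))
for i in range(4):
  e=W[(i+1)%4]-W[i];print(np.linalg.norm(e),np.degrees(np.arctan2(e[1],e[0])))
K=np.array([pl("top",*tc(*p),.115) for p in((120,68),(490,103),(430,497),(55,441))]);print(K,K.mean(0))
for i in range(4):
  e=K[(i+1)%4]-K[i];print(np.linalg.norm(e),np.degrees(np.arctan2(e[1],e[0])))
E
```

```text
cam [ 0.2617 -0.0145  1.4424] [ 0.4711 -0.8384  1.1728]
lane corners [ 0.3465 -0.1354] [ 0.2917 -0.2367] [ 0.6937 -0.4558] [ 0.7467 -0.3574] c [ 0.5196 -0.2963]
yaw -28.8097075268384
lane corners side [ 0.2968 -0.2422] [ 0.3768 -0.1571] [ 0.7478 -0.3575] [ 0.6921 -0.4562] c [ 0.5284 -0.3033]
yaw -28.40687579962038
cap tip [ 0.4354 -0.241   0.0374] [ 0.4369 -0.2408  0.037 ] [ 0.4339 -0.2412  0.037 ]
base [ 0.5565 -0.3121  0.06  ] [ 0.5656 -0.3169  0.037 ]
A cap [ 0.3549 -0.2053  0.1618] B cap [ 0.6881 -0.3834  0.1584]
posts tri [0.5815 0.0632 0.2565] [ 0.6339 -0.054   0.3431]
[[ 0.6727  0.0909  0.192 ]
 [ 0.6773 -0.0603  0.192 ]
 [ 0.528  -0.066   0.192 ]
 [ 0.5203  0.0845  0.192 ]] [0.5996 0.0123 0.192 ]
0.15132261878709477 -88.26642501114307
0.14946244818683016 -177.82123501560076
0.15064039968723364 92.90273313684341
0.1525431623087628 2.4378109604066975
[[0.5726 0.4874 0.115 ]
 [0.5497 0.2581 0.115 ]
 [0.3159 0.2853 0.115 ]
 [0.3467 0.5117 0.115 ]] [0.4462 0.3856 0.115 ]
0.2304618541581556 -95.69480480044241
0.23543627200399528 173.37741417221656
0.228500366628527 82.24211264249281
0.2271858179642599 -6.124203849292167
```

```bash
cat >> h.py <<'E'
np.set_printoptions(precision=4,suppress=True)
def rot(a,zj):
    a=np.array(a,float);a/=np.linalg.norm(a);z=np.array(zj,float);z-=a*(a@z);z/=np.linalg.norm(z)
    return np.c_[np.cross(a,z),a,z]
def rel(p,M,p0=None,M0=None):
    s=manip.read_state()
    if p0 is None:p0=s['position']
    if M0 is None:M0=R.from_quat(s['tool_rot']).as_matrix()
    return np.r_[1000*M0.T@(np.asarray(p)-p0),np.degrees(R.from_matrix(M0.T@M).as_rotvec())]
LY=np.radians(-28.5);lx=np.array([np.cos(LY),np.sin(LY),0]);ly=np.array([-np.sin(LY),np.cos(LY),0]);lc=np.array([.522,-.296,0])
def lane(x,y,z):return lc+lx*x+ly*y+np.array([0,0,z])
Z=np.array([0,0,1.])
E
python3 - <<'E'
from h import *
s=manip.read_state();M=R.from_quat(s['tool_rot']).as_matrix();print(M,s['position'],np.degrees(np.arctan2(s['position'][1],s['position'][0])))
inv=lambda p:np.array([(p-lc)@lx,(p-lc)@ly,p[2]])
t=cv2.imread("pics/top0.png");sd=cv2.imread("pics/side0.png")
for p in [(.4354,-.241,.037),(.3549,-.2053,.16),(.6881,-.3834,.16)]:print(inv(np.array(p)))
# check drawings
for k,(im,n) in {'t':(t,'top'),'s':(sd,'side')}.items():
    for x in(-.23,.23,-.19,.19):
        for y in(-.05,.05): cv2.circle(im,tuple(int(v*8) for v in proj(n,lane(x,y,.042))),8,(0,0,255),1,cv2.LINE_AA,3)
    for x in np.linspace(-.103,.055,6):cv2.circle(im,tuple(int(v*8) for v in proj(n,lane(x,0.007,.037))),8,(0,255,0),1,cv2.LINE_AA,3)
    y=np.radians(2.3)
    for sx in(-1,1):
        for sy in(-1,1):
            q=np.array([.5995+.076*(sx*np.cos(y)-sy*np.sin(y)),.012+.076*(sx*np.sin(y)+sy*np.cos(y)),.192]);cv2.circle(im,tuple(int(v*8) for v in proj(n,q)),8,(0,0,255),1,cv2.LINE_AA,3)
    y=np.radians(-6.5)
    for sx in(-1,1):
        for sy in(-1,1):
            q=np.array([.446+.116*(sx*np.cos(y)-sy*np.sin(y)),.3856+.116*(sx*np.sin(y)+sy*np.cos(y)),.115]);cv2.circle(im,tuple(int(v*8) for v in proj(n,q)),8,(0,0,255),1,cv2.LINE_AA,3)
a=cv2.resize(t[110:310,120:490],None,fx=2.1,fy=2.1,interpolation=3);cv2.imwrite("pics/chk_t.png",a)
a=cv2.resize(sd[60:370,225:430],None,fx=1.9,fy=1.9,interpolation=3);cv2.imwrite("pics/chk_s.png",a)
E
```

```text
[[ 0.9231 -0.0004  0.3847]
 [-0.3847 -0.0011  0.9231]
 [ 0.0001 -1.     -0.0012]] [0.2595 0.6227 0.2447] 67.3772728770371
[-0.1023  0.007   0.037 ]
[-0.1901 -0.      0.16  ]
[0.1877 0.0024 0.16  ]
```

View pics/chk_t.png

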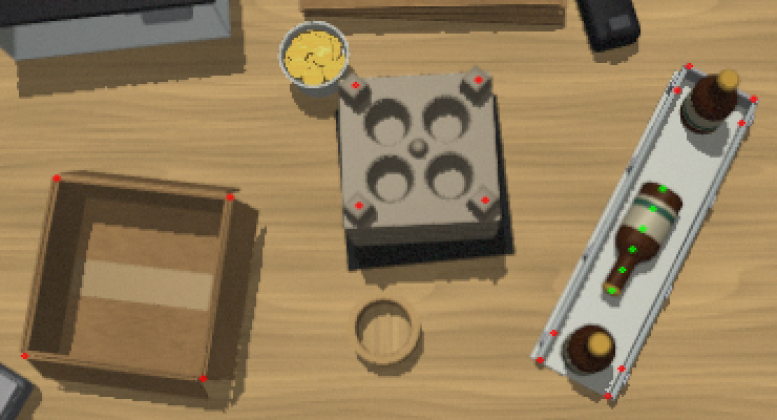

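View pics/chk_s.png

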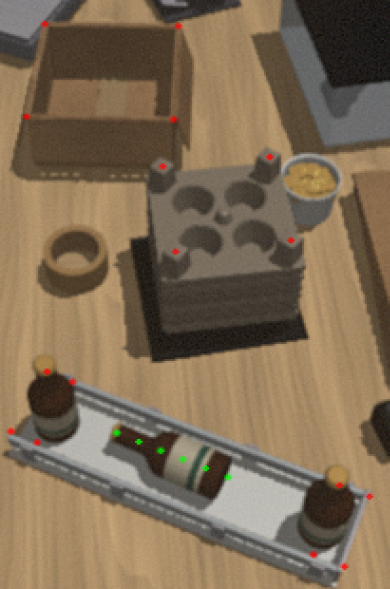

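```bash
python3 - <<'E'
from h import *
f=np.radians(16);a=-Z*np.cos(f)+lx*np.sin(f);M=rot(a,ly)
tg=lane(-.071,.0065,.037)+a*.005
print(rel([.52,.2,.31],M)); print(rel(tg-a*.19,M)); print(tg-a*.19)
print("descend",rel(tg,M,tg-a*.19,M))
E
```

```text
[ 403.0658  -64.9639 -290.0755   -0.7537    5.8481  -15.9765]
[ 475.0099   30.7274 -728.0722   -0.7537    5.8481  -15.9765]
[ 0.4179 -0.2321  0.2148]
descend [ -0. 190.  -0.   0.   0.   0.]
```

```bash
python3 -m jog '[0.403,-0.065,-0.29,-0.75,5.85,-16,0.55, 0.403,-0.065,-0.29,-0.75,5.85,-16,0.55, 0.403,-0.065,-0.29,-0.75,5.85,-16,0.55, 0.403,-0.065,-0.29,-0.75,5.85,-16,0.55, 0.403,-0.065,-0.29,-0.75,5.85,-16,0.55, 0.403,-0.065,-0.29,-0.75,5.85,-16,0.55, 0.403,-0.065,-0.29,-0.75,5.85,-16,0.55, 0.403,-0.065,-0.29,-0.75,5.85,-16,0.55, 0.475,-0.03,-0.728,-0.75,5.85,-16,0.55, 0.475,-0.03,-0.728,-0.75,5.85,-16,0.55]'
python3 - <<'E'
from h import *
f=np.radians(16);a=-Z*np.cos(f)+lx*np.sin(f);M=rot(a,ly)
tg=lane(-.071,.0065,.037)+a*.005
print(rel(tg-a*.19,M),manip.read_state()['joint_pos'])
E
```

```text
time_s: 1.35
position: [0.4907, 0.0775, 0.3]
tool_rot: [0.703, -0.077, 0.268, -0.655]
wrist_force: [1.1, -1.1, 1.8]
opening: 0.0465
[  57.2501  104.7916 -306.7823   -0.0304   -0.0563    0.0065] [-0.9336 -0.061   0.4858  2.095   0.3118  0.9561  0.4639]
```

```bash
python3 -m jog '[0.057,0.02,-0.307,0,0,0,0.55, 0.057,0.02,-0.307,0,0,0,0.55, 0.057,0.02,-0.307,0,0,0,0.55, 0.057,0.02,-0.307,0,0,0,0.55, 0.057,0.06,-0.307,0,0,0,0.55, 0.057,0.105,-0.307,0,0,0,0.55, 0.057,0.105,-0.307,0,0,0,0.55, 0.057,0.105,-0.307,0,0,0,0.55, 0.057,0.105,-0.307,0,0,0,0.55, 0.057,0.105,-0.307,0,0,0,0.55]'
python3 - <<'E'
from h import *
f=np.radians(16);a=-Z*np.cos(f)+lx*np.sin(f);M=rot(a,ly)
tg=lane(-.071,.0065,.037)+a*.005
print(rel(tg-a*.19,M),manip.read_state()['joint_pos'])
crop(grab("top"),360,130,490,310,3.3,"t1");crop(grab("side"),200,180,430,370,3.1,"s1")
E
```

```text
time_s: 2.6
position: [0.4186, -0.2298, 0.2153]
tool_rot: [0.702, -0.077, 0.268, -0.655]
wrist_force: [-0.8, 0.0, 0.3]
opening: 0.0469
[ 0.3008  0.5649 -2.3471 -0.1255 -0.0109  0.0388] [-0.9016 -0.1968  1.1724  2.2964  0.3824  0.678   1.0923]
```

View pics/t1.png

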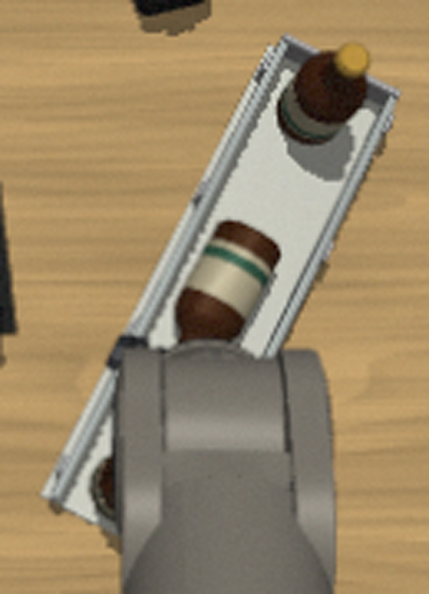

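View pics/s1.png

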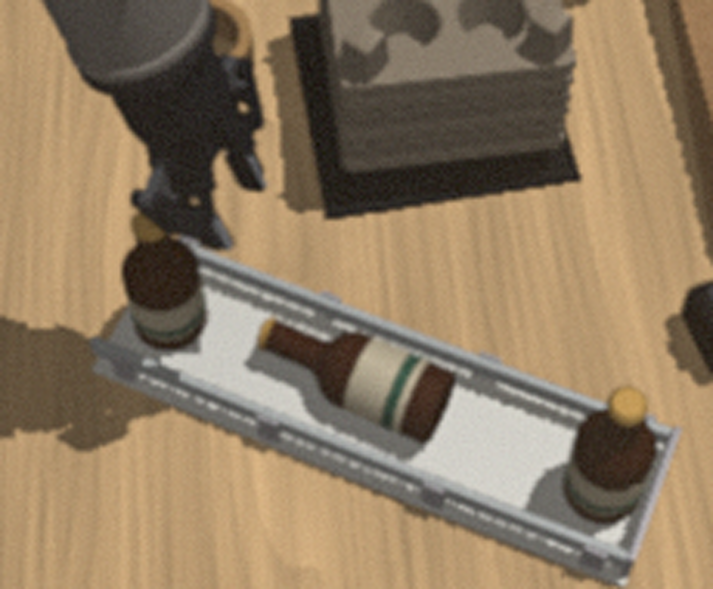

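```bash
cat > fk.py <<'E'
import numpy as np, itertools
from scipy.optimize import least_squares
from scipy.spatial.transform import Rotation as R
S=[([-1.32549837,.4266865,.07384522,1.60658257,-.03407496,1.11076772,-.06713286],[.25950645,.62272786,.24465155],[.69378793,-.13873955,.13864815,-.69295478]),
([-0.9336,-0.061,0.4858,2.095,0.3118,0.9561,0.4639],[0.4907,0.0775,0.3],[0.703,-0.077,0.268,-0.655]),
([-0.9016,-0.1968,1.1724,2.2964,0.3824,0.678,1.0923],[0.4186,-0.2298,0.2153],[0.702,-0.077,0.268,-0.655])]
def fk(q,p,sg):
    # p: h,L1,L2,L3, j1 off, j7 off, a2,a4(offsets in x at elbow), a6 , y offset
    rz=lambda t:R.from_euler('z',t).as_matrix(); ry=lambda t:R.from_euler('y',t).as_matrix()
    q=np.array(q)*sg
    h,L1,L2,L3,o1,o7,e1,e2,e3,e4=p
    M=rz(q[0]+o1);x=np.array([0,0,h])+M@[e3,e4,0]
    M=M@ry(q[1])@rz(q[2]);x=x+M@[e1,0,L1]
    M=M@ry(q[3]);x=x+M@[e2,0,0]
    M=M@rz(q[4]);x=x+M@[0,0,L2]
    M=M@ry(q[5])@rz(q[6]+o7);x=x+M@[0,0,L3]
    # tool: y along M z ; 
    return x,np.c_[M[:,0],M[:,2],-M[:,1]]
def res(p,sg,S=S,fr=10):
    o=[]
    for q,x,t in S:
        X,M=fk(q,p,sg);o+=list((X-x)*10);o+=list((R.from_quat(t).as_matrix().T@M-np.eye(3)).ravel())
    return np.r_[o,0.02*np.array(p[6:])]
def fit(S=S):
    best=None
    for s in itertools.product([1,-1],repeat=4):
        sg=np.array([s[0],1,s[1],1,s[2],1,s[3]])
        for o1 in(-.15,2.5):
          for o7 in(0,1.57,3.14,-1.57):
            r=least_squares(res,[.36,.45,.45,.3,o1,o7,0,0,0,0],args=(sg,S))
            if best is None or r.cost<best[0]:best=(r.cost,sg,r.x)
    return best
if __name__=="__main__":
    np.set_printoptions(precision=4,suppress=True)
    b=fit();print(b);np.savez("fk.npz",sg=b[1],p=b[2])
    for q,x,t in S:print(fk(q,b[2],b[1])[0]-x)
E
python3 fk.py
```

```text
(np.float64(1.4852225275838732e-05), array([-1,  1, -1,  1, -1,  1, -1]), array([ 0.4311,  0.5658,  0.6563,  0.2575, -0.0001, -1.5709, -0.0003,
        0.1699, -0.0764, -0.0525]))
[-0.      0.      0.0001]
[ 0.      0.     -0.0003]
[-0.     -0.      0.0002]
```

```bash
cat >> h.py <<'E'
import fk as F
_d=np.load("fk.npz");SG,PP=_d['sg'],_d['p']
LO=np.array([-2.85,-.5,-1.23,.21,-1.02,.16,-2.73]);HI=np.array([2.85,2.14,1.37,2.46,4.16,2.05,2.73])
from scipy.optimize import least_squares
def ik(p,M,q0,w=1e-3):
    def f(q):
        X,N=F.fk(q,PP,SG);return np.r_[(X-p)*10,R.from_matrix(M.T@N).as_rotvec(),w*(q-q0)]
    r=least_squares(f,np.clip(q0,LO+1e-3,HI-1e-3),bounds=(LO,HI));X,N=F.fk(r.x,PP,SG)
    return r.x,1000*np.linalg.norm(X-p),np.degrees(np.linalg.norm(R.from_matrix(M.T@N).as_rotvec()))
def av(deg):
    f=np.radians(deg);return -Z*np.cos(f)-lx*np.sin(f)   # phi>0: fingers point back to robot
E
python3 - <<'E'
from h import *
q0=manip.read_state()['joint_pos']
for start in (q0,np.array([.5,.8,0,1.4,0,1.0,1.5])):
  print("start",start)
  for phi,x,z in((-16,-.071,.037),(0,-.071,.037),(20,-.05,.15),(40,-.05,.2),(50,-.05,.2),(60,-.05,.16),(70,-.05,.14),(74,-.05,.135),(60,-.1,.14),(70,-.1,.14),(70,0,.14),(70,.05,.14)):
    a=av(phi);M=rot(a,ly);print(phi,x,z,*ik(lane(x,.0,z)+a*.005,M,start))
E
```

```text
start [-0.9017 -0.1966  1.173   2.2966  0.3823  0.6777  1.0925]
-16 -0.071 0.037 [-0.0339  0.5643  0.3796  2.0317 -0.4294  0.3308  1.727 ] 9.215262618541727e-05 0.00033808165024672046
0 -0.071 0.037 [-0.1769  0.6368  0.545   1.9352 -0.4958  0.7049  1.7407] 5.953912347949862e-05 0.00016335062063606342
20 -0.05 0.15 [-0.2887  0.6112  0.7339  1.7831 -0.4394  1.2863  1.704 ] 4.9615804830620076e-05 0.0001307004779604073
40 -0.05 0.2 [-0.2304  0.7045  0.7276  1.6253 -0.4224  1.7092  1.7139] 5.083808184791167e-05 0.0001417923282260707
50 -0.05 0.2 [-0.1788  0.7859  0.6927  1.5483 -0.4208  1.8764  1.7263] 5.302086471965824e-05 0.00014450086838827772
60 -0.05 0.16 [-0.1075  0.9154  0.6273  1.4615 -0.4261  1.9961  1.7381] 5.595732409998497e-05 0.00014639835664509603
70 -0.05 0.14 [ 0.2715  0.9038  0.1969  1.358  -0.1745  2.05    1.5899] 1.143918328859619 4.03355226505863
74 -0.05 0.135 [ 0.2716  0.9133  0.1962  1.3551 -0.1743  2.05    1.591 ] 2.1705149744843637 7.662506901069875
60 -0.1 0.14 [-0.132   0.8913  0.6148  1.5606 -0.4248  1.9225  1.7414] 5.065197964663713e-05 0.00014176103387354743

[... 1018 characters left out ...]
4786851083617048e-05 5.285867768657128e-05
70 -0.05 0.14 [ 0.2716  0.9038  0.1968  1.358  -0.1744  2.05    1.5899] 1.1439247539996376 4.0335516197357695
74 -0.05 0.135 [ 0.2716  0.9133  0.1961  1.3551 -0.1743  2.05    1.591 ] 2.170526333391984 7.66250581789253
60 -0.1 0.14 [ 0.4655  0.806  -0.0278  1.4757 -0.0362  1.9057  1.5158] 1.2651828836673507e-05 4.5713784426156505e-05
70 -0.1 0.14 [ 0.267   0.8803  0.189   1.4438 -0.1714  2.05    1.5905] 0.12717465684081358 0.4302539568822464
70 0 0.14 [ 0.2761  0.932   0.2053  1.2686 -0.1797  2.05    1.5892] 2.0782477390097163 7.58086909286648
70 0.05 0.14 [ 0.2798  0.9647  0.2159  1.1755 -0.1881  2.05    1.5885] 2.9656398317482586 11.104036611216257
```

The views show the open fingers over the neck just beside bottle A's cap, with nothing touched. Next I descend along the tool.

```bash
python3 -m jog '[0,0.03,-0.002,0,0,0,0.55, 0,0.06,-0.002,0,0,0,0.55, 0,0.09,-0.002,0,0,0,0.55, 0,0.12,-0.002,0,0,0,0.55, 0,0.14,-0.002,0,0,0,0.55, 0,0.155,-0.002,0,0,0,0.55, 0,0.17,-0.002,0,0,0,0.55, 0,0.18,-0.002,0,0,0,0.55, 0,0.191,-0.002,0,0,0,0.55, 0,0.191,-0.002,0,0,0,0.55]'
python3 - <<'E'
from h import *
a=av(-16);M=rot(a,ly);tg=lane(-.071,.0065,.037)+a*.005
print(rel(tg,M),manip.read_state()['joint_pos'])
crop(grab("top"),360,130,490,310,3.3,"t2");crop(grab("side"),200,180,430,370,3.1,"s2")
E
```

```text
time_s: 3.95
position: [0.4637, -0.2567, 0.0308]
tool_rot: [0.702, -0.077, 0.268, -0.655]
wrist_force: [0.5, 0.8, -0.2]
opening: 0.047
[ 0.7534 -1.2264 -0.2067 -0.0877 -0.0484 -0.0434] [-0.0252  0.4665  0.4632  2.3039 -0.9059  0.2138  2.3097]
```

View pics/s2.png

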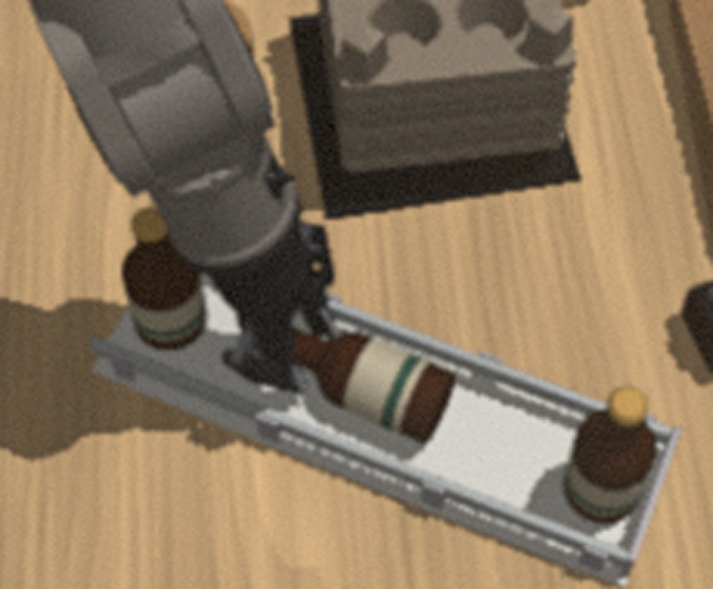

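```bash
python3 -m jog '[0,0,0,0,0,0,0, 0,0,0,0,0,0,0, 0,0,0,0,0,0,0, 0,0,0,0,0,0,0, 0,0,0,0,0,0,0, 0,-0.01,0,0,0,0,0, 0,-0.02,0,0,0,0,0, 0,-0.03,0,0,0,0,0, 0,-0.04,0,0,0,0,0, 0,-0.04,0,0,0,0,0]'
python3 - <<'E'
from h import *
print(manip.read_state()['joint_pos'])
s=manip.read_state();print((s['position']-lc)@lx,(s['position']-lc)@ly)
crop(grab("top"),360,130,490,310,3.3,"t3");crop(grab("side"),200,180,430,370,3.1,"s3")
p0=s['position'];M0=R.from_quat(s['tool_rot']).as_matrix()
for x,z,phi in((-.07,.13,-10),(-.07,.18,5),(-.07,.19,20),(-.07,.19,30),(-.075,.19,45),(-.08,.18,55),(-.09,.17,65),(-.095,.16,68)):
    a=av(phi);M=rot(a,ly);print(x,z,phi,rel(lane(x,.0065,z)+a*.005,M,p0,M0))
E
```

```text
time_s: 5.3
position: [0.4541, -0.251, 0.0699]
tool_rot: [0.702, -0.077, 0.268, -0.655]
wrist_force: [0.1, -0.0, -3.9]
opening: 0.0251
[-0.1964  0.3983  0.6598  2.3208 -0.7912  0.3005  2.2023]
-0.08118531746181819 0.007126494733280982
-0.07 0.13 -10 [ 26.8102 -49.738   -0.5566  -0.0904   0.0254   6.0092]
-0.07 0.18 5 [ 39.3306 -98.1037  -0.4838  -0.0868   0.0372  21.0092]
-0.07 0.19 20 [  40.9415 -108.3389   -0.468    -0.0821    0.0487   36.0092]
-0.07 0.19 30 [  40.2839 -108.9108   -0.4669   -0.0783    0.0563   46.0092]
-0.075 0.19 45 [  34.7015 -111.3391   -0.461    -0.0718    0.0674   61.0092]
-0.08 0.18 55 [  26.7832 -103.9021   -0.47     -0.0668    0.0746   71.0092]
-0.09 0.17 65 [ 14.2024 -97.8936  -0.4751  -0.0612   0.0818  81.0092]
-0.095 0.16 68 [  6.6042 -89.9199  -0.4851  -0.0595   0.0839  84.0092]
```

View pics/s3.png

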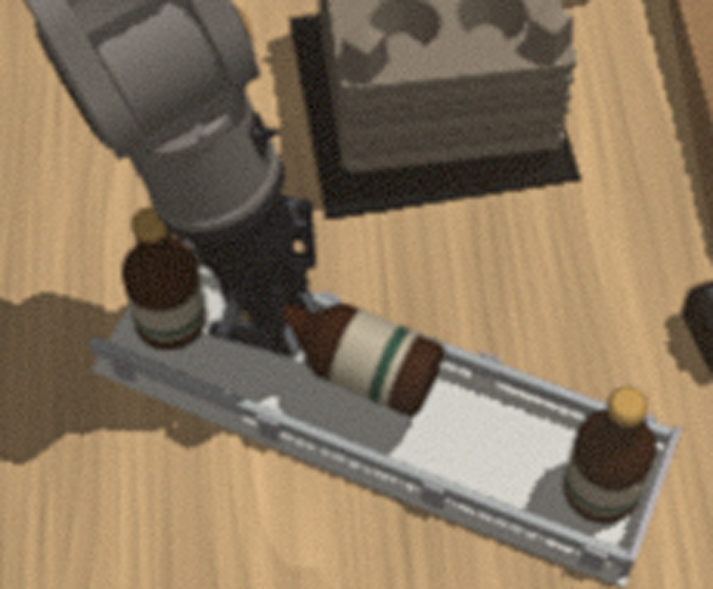

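The bottle is gripped by the neck and lifted level.

```bash
python3 -m jog '[0.01,-0.025,0,0,0,2,0, 0.025,-0.05,0,0,0,6,0, 0.032,-0.075,0,0,0,13,0, 0.039,-0.098,0,0,0,21,0, 0.04,-0.104,0,0,0,28,0, 0.041,-0.108,0,0,0,36,0, 0.041,-0.109,0,0,0,43,0, 0.04,-0.11,0,0,0,50,0, 0.037,-0.111,0,0,0,57,0, 0.035,-0.111,0,0,0,61,0]'
python3 - <<'E'
from h import *
print(manip.read_state()['joint_pos'])
s=manip.read_state();p0=s['position'];M0=R.from_quat(s['tool_rot']).as_matrix()
print((p0-lc)@lx,(p0-lc)@ly, M0)
crop(grab("top"),360,130,490,310,3.3,"t4");crop(grab("side"),200,180,430,370,3.1,"s4")
for x,z,phi in((-.08,.18,55),(-.09,.17,65),(-.095,.16,68),(-.10,.15,70),(-.1,.14,70)):
    a=av(phi);M=rot(a,ly);print(x,z,phi,rel(lane(x,.003,z)+a*.005,M,p0,M0))
E
```

```text
time_s: 6.65
position: [0.4569, -0.2533, 0.1842]
tool_rot: [-0.565, 0.424, 0.103, 0.7]
wrist_force: [-0.9, -0.6, -4.4]
opening: 0.0256
[-0.0781  0.8655  0.8224  1.553  -0.3916  1.7698  1.9562]
-0.07759486170775025 0.006512034360561759 [[ 0.6197 -0.6232  0.4771]
 [-0.3346  0.3401  0.8789]
 [-0.7099 -0.7043  0.0022]]
-0.08 0.18 55 [ 0.4317  9.5857 -3.5272 -0.0779  0.1019  9.7701]
-0.09 0.17 65 [-0.3543 23.5055 -3.5468 -0.069   0.1087 19.7701]
-0.095 0.16 68 [ 2.9798 34.0029 -3.5681 -0.0662  0.1107 22.7701]
-0.1 0.15 70 [ 6.3981 44.5249 -3.5896 -0.0643  0.1119 24.7701]
-0.1 0.14 70 [13.4974 51.5675 -3.6119 -0.0643  0.1119 24.7701]
```

View pics/s4.png

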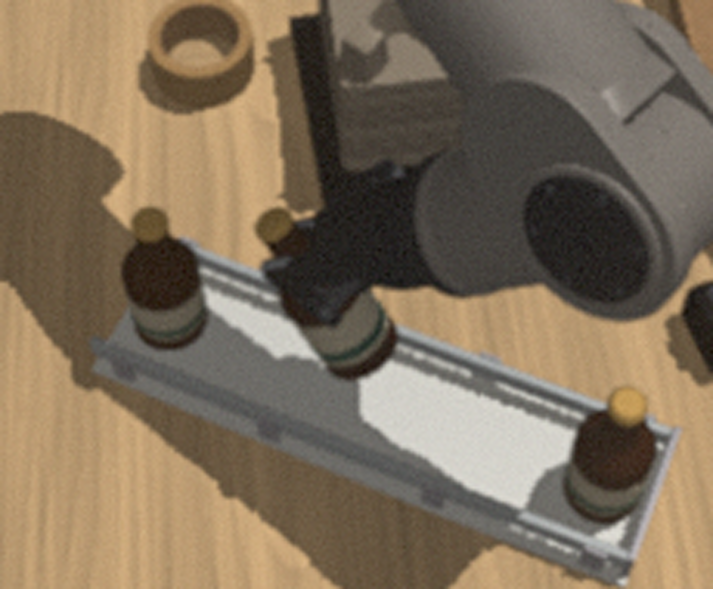

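View pics/t4.png

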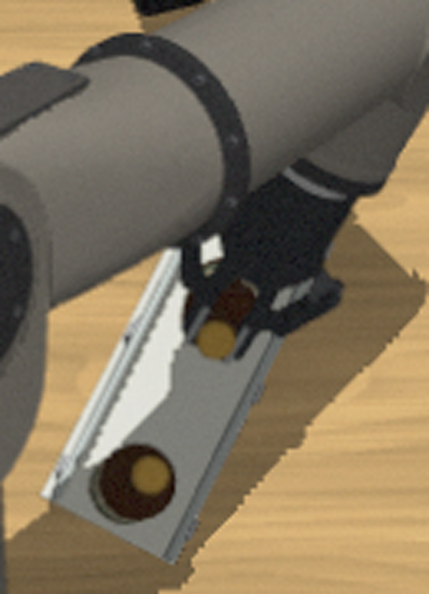

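```bash
python3 -m jog '[0,0.003,-0.001,0,0,4,0, 0.0,0.007,-0.003,0,0,7,0, 0,0.01,-0.004,0,0,10,0, 0,0.014,-0.006,0,0,13,0, 0,0.018,-0.006,0,0,16,0, 0,0.023,-0.006,0,0,20,0, 0.003,0.034,-0.006,0,0,23,0, 0.005,0.04,-0.006,0,0,25,0, 0.006,0.045,-0.006,0,0,25,0, 0.006,0.045,-0.006,0,0,25,0]'
python3 - <<'E'
from h import *
print(manip.read_state()['joint_pos'])
s=manip.read_state();p0=s['position'];M0=R.from_quat(s['tool_rot']).as_matrix()
print((p0-lc)@lx,(p0-lc)@ly, M0)
crop(grab("top"),360,130,490,310,3.3,"t5");crop(grab("side"),200,180,430,370,3.1,"s5")
for x,z,phi in((-.1,.14,70),(-.1,.133,70)):
    a=av(phi);M=rot(a,ly);print(x,z,phi,rel(lane(x,.0,z)+a*.005,M,p0,M0))
E
```

```text
time_s: 8.0
position: [0.4293, -0.2451, 0.1498]
tool_rot: [-0.461, 0.535, 0.25, 0.662]
wrist_force: [-0.1, -0.2, -4.7]
opening: 0.0254
[ 0.0587  1.061   0.6406  1.4435 -0.2842  2.0317  1.9426]
-0.10569472610334846 0.00047800213872497773 [[ 0.3015 -0.8253  0.4774]
 [-0.1624  0.449   0.8787]
 [-0.9396 -0.3424  0.0013]]
-0.1 0.14 70 [11.1513  3.0034 -0.4931 -0.0435  0.066   0.0233]
-0.1 0.133 70 [17.7281  5.4002 -0.5025 -0.0435  0.066   0.0233]
```

View pics/s5.png

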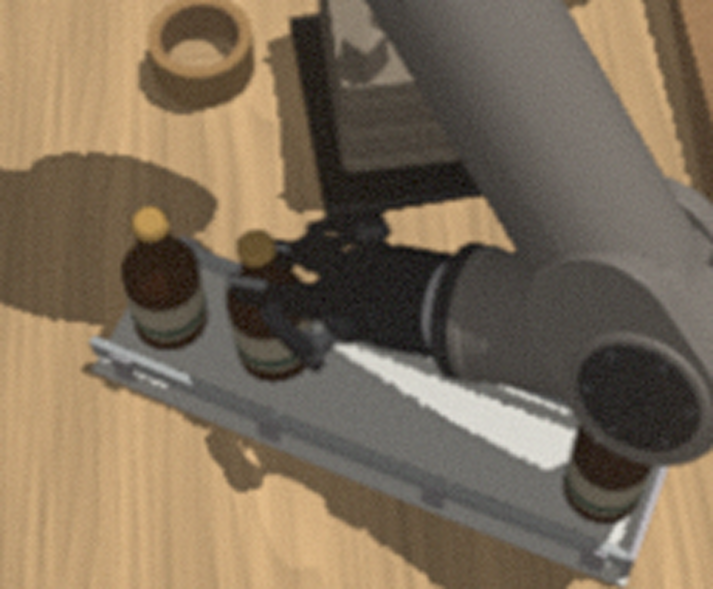

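View pics/t5.png

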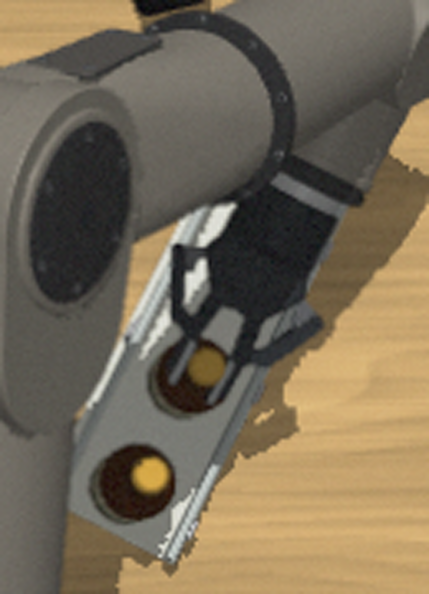

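```bash
python3 - <<'E'
from h import *
import fk
s=manip.read_state();q=s['joint_pos'];S=fk.S+[([-.0781,.8655,.8224,1.553,-.3916,1.7698,1.9562],[.4569,-.2533,.1842],[-.565,.424,.103,.7]),(list(q),list(s['position']),list(s['tool_rot'])),([-.0252,.4665,.4632,2.3039,-.9059,.2138,2.3097],[.4637,-.2567,.0308],[.702,-.077,.268,-.655])]
r=least_squares(fk.res,PP,args=(SG,S));print(r.x,r.cost);np.savez("fk.npz",sg=SG,p=r.x)
a=R.from_quat(s['tool_rot']).as_matrix()[:,1];w=s['position']-a*r.x[3];print("wrist",w,[(w-lc)@lx,(w-lc)@ly])
for n in("side","top"):
    im=grab(n);
    for k,c in((0,(0,0,255)),(.08,(0,255,0)),(.16,(255,0,0)),(r.x[3],(255,255,0))):cv2.circle(im,tuple(int(v) for v in proj(n,s['position']-a*k)),2,c,-1)
    for z in(.006,.085,.164):
        for x in(-.19,.189):cv2.circle(im,tuple(int(v) for v in proj(n,lane(x,0,z))),1,(255,0,255),-1)
    crop(im,200 if n=="side" else 330,100,460 if n=="side" else 530,370 if n=="side" else 310,2.2 if n=="side" else 2.8,"w_"+n)
E
```

```text
[ 0.3044  0.588   0.5216  0.3514 -0.0288 -1.5944 -0.0244  0.0162 -0.0065
 -0.0475] 0.017672232487145237
wrist [ 0.7197 -0.4027  0.2708] [np.float64(0.22468121291731077), np.float64(0.0005257985403589704)]
```

View pics/w_side.png

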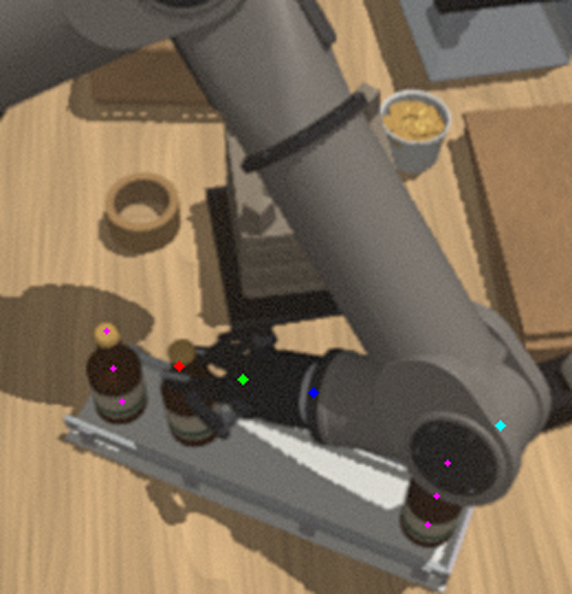

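View pics/w_top.png

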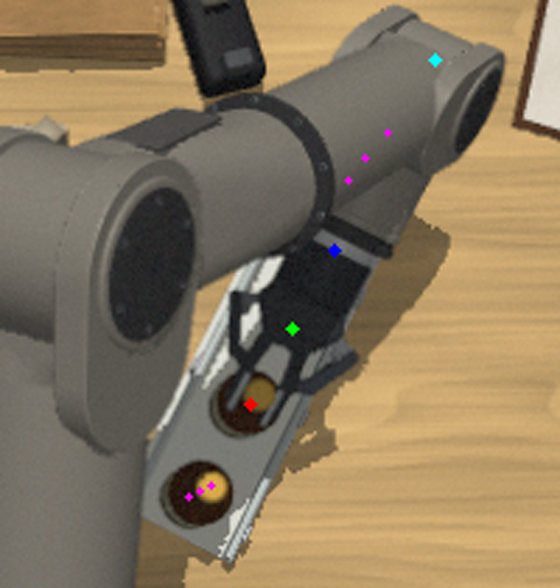

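The tool tube is seen well above bottle B, with roughly 40 mm to spare, and the held bottle is nearly upright beside A. I'll lower it gently.

```bash
python3 -m jog '[0.0019,0.0007,0,0,0,0,0, 0.0038,0.0014,0,0,0,0,0, 0.0056,0.002,0,0,0,0,0, 0.0075,0.0027,0,0,0,0,0, 0.0094,0.0034,0,0,0,0,0, 0.0113,0.0041,0,0,0,0,0, 0.0122,0.0044,0,0,0,0,0, 0.0132,0.0048,0,0,0,0,0, 0.0132,0.0048,0,0,0,0,0, 0.0132,0.0048,0,0,0,0,0]'
```

```text
time_s: 9.45
position: [0.4296, -0.2452, 0.136]
tool_rot: [-0.461, 0.535, 0.251, 0.662]
wrist_force: [0.4, 0.4, -4.4]
opening: 0.0254
```

```bash
python3 -m jog '[0.0005,0.0002,0,0,0,0,0, 0.0009,0.0003,0,0,0,0,0, 0.0014,0.0005,0,0,0,0,0, 0.0019,0.0007,0,0,0,0,0, 0.0023,0.0009,0,0,0,0,0, 0.0028,0.001,0,0,0,0,0, 0.0028,0.001,0,0,0,0,0, 0.0028,0.001,0,0,0,0,0, 0.0028,0.001,0,0,0,0,0, 0.0028,0.001,0,0,0,0,0]'
```

```text
time_s: 10.7
position: [0.4296, -0.2452, 0.133]
tool_rot: [-0.461, 0.535, 0.251, 0.662]
wrist_force: [-0.5, 0.3, -5.2]
opening: 0.0255
```

```bash
python3 -m jog '[0.0005,0.0002,0,0,0,0,0, 0.0009,0.0003,0,0,0,0,0, 0.0014,0.0005,0,0,0,0,0, 0.0019,0.0007,0,0,0,0,0, 0.0023,0.0009,0,0,0,0,0, 0.0028,0.001,0,0,0,0,0, 0.0028,0.001,0,0,0,0,0, 0.0028,0.001,0,0,0,0,0, 0.0028,0.001,0,0,0,0,0, 0.0028,0.001,0,0,0,0,0]'
```

```text
time_s: 11.95
position: [0.4296, -0.2452, 0.13]
tool_rot: [-0.461, 0.535, 0.251, 0.662]
wrist_force: [0.7, -0.8, -4.7]
opening: 0.0253
```

```bash
python3 -m jog '[0.0005,0.0002,0,0,0,0,0, 0.0009,0.0003,0,0,0,0,0, 0.0014,0.0005,0,0,0,0,0, 0.0019,0.0007,0,0,0,0,0, 0.0023,0.0009,0,0,0,0,0, 0.0028,0.001,0,0,0,0,0, 0.0033,0.0012,0,0,0,0,0, 0.0038,0.0014,0,0,0,0,0, 0.0038,0.0014,0,0,0,0,0, 0.0038,0.0014,0,0,0,0,0]'
python3 - <<'E'
from h import *
crop(grab("top"),360,130,490,310,3.3,"t6");crop(grab("side"),220,240,350,340,6,"s6")
E
```

```text
time_s: 13.2
position: [0.4296, -0.2451, 0.1259]
tool_rot: [-0.461, 0.535, 0.251, 0.662]
wrist_force: [-0.3, 0.4, -4.7]
opening: 0.0256
```

View pics/s6.png

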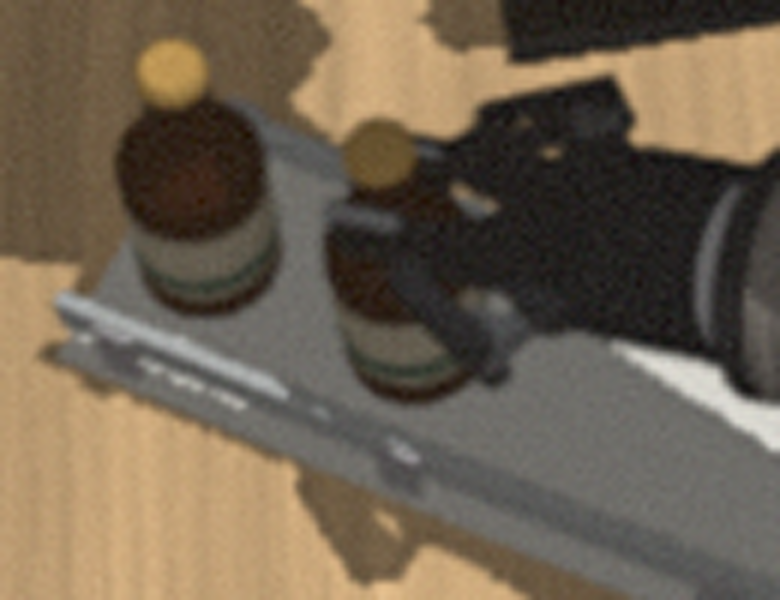

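```bash
python3 - <<'E'
from h import *
def rimlow(x,z):
    t=np.linspace(0,6.28,60);P=np.array([proj("side",lane(x+.031*np.cos(k),.031*np.sin(k),z)) for k in t]);return P[P[:,1].argmax()]
c=lambda p:(np.array(p)-[220,240])*6
print("A base",c(rimlow(-.19,.006)),"cap",c(proj("side",lane(-.19,0,.164))))
for x in(-.105,-.095,-.085):
  for z in(.006,.012,.018): print(x,z,c(rimlow(x,z)),c(proj("side",lane(x,0,z+.158))))
E
```

```text
A base [205.3247 322.6533] cap [169.2981  64.7258]
-0.105 0.006 [385.2837 397.1846] [365.5337 142.1098]
-0.105 0.012 [384.4264 390.9211] [364.5288 134.116 ]
-0.105 0.018 [383.5628 384.6074] [363.5161 126.0534]
-0.095 0.006 [406.8674 406.0517] [389.1381 151.3613]
-0.095 0.012 [406.0924 399.8131] [388.2299 143.3908]
-0.095 0.018 [405.3118 393.5244] [387.3146 135.3517]
-0.085 0.006 [428.5353 414.938 ] [412.8485 160.642 ]
-0.085 0.012 [427.8435 408.7246] [412.0381 152.6955]
-0.085 0.018 [427.1465 402.4612] [411.2214 144.6803]
```

View pics/t6.png

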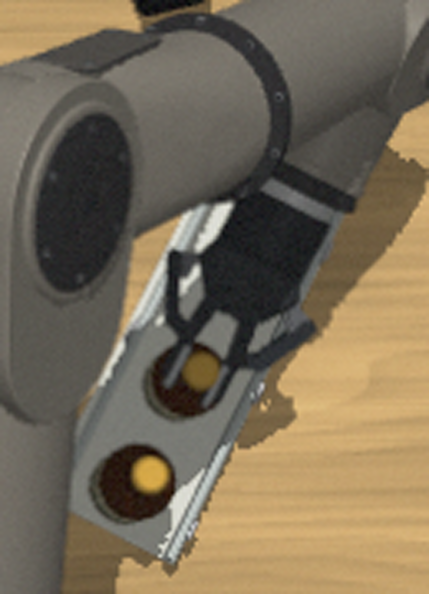

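```bash
python3 -m jog '[0.0005,0.0002,0,0,0,0,0, 0.0009,0.0003,0,0,0,0,0, 0.0014,0.0005,0,0,0,0,0, 0.0019,0.0007,0,0,0,0,0, 0.0023,0.0009,0,0,0,0,0, 0.0028,0.001,0,0,0,0,0, 0.0028,0.001,0,0,0,0,0, 0.0028,0.001,0,0,0,0,0, 0.0028,0.001,0,0,0,0,0, 0.0028,0.001,0,0,0,0,0]'
```

```text
time_s: 14.55
position: [0.4297, -0.2454, 0.1253]
tool_rot: [-0.461, 0.536, 0.251, 0.661]
wrist_force: [2.9, -1.7, 21.6]
opening: 0.0256
```

```bash
python3 -m jog '[-0.0009,-0.0003,0,0,0,0,0, -0.0017,-0.0006,0,0,0,0,0, -0.0017,-0.0006,0,0,0,0,0, -0.0017,-0.0006,0,0,0,0,0, -0.0017,-0.0006,0,0,0,0,0.55, -0.0017,-0.0006,0,0,0,0,0.55, -0.0017,-0.0006,0,0,0,0,0.55, -0.0017,-0.0006,0,0,0,0,0.55, -0.0017,-0.0006,0,0,0,0,0.55, -0.0017,-0.0006,0,0,0,0,0.55]'
python3 - <<'E'
from h import *
crop(grab("side"),220,240,350,340,6,"s7")
E
```

```text
time_s: 15.8
position: [0.4296, -0.2451, 0.1248]
tool_rot: [-0.461, 0.535, 0.251, 0.662]
wrist_force: [-0.1, -0.3, -0.2]
opening: 0.047
```

View pics/s7.png

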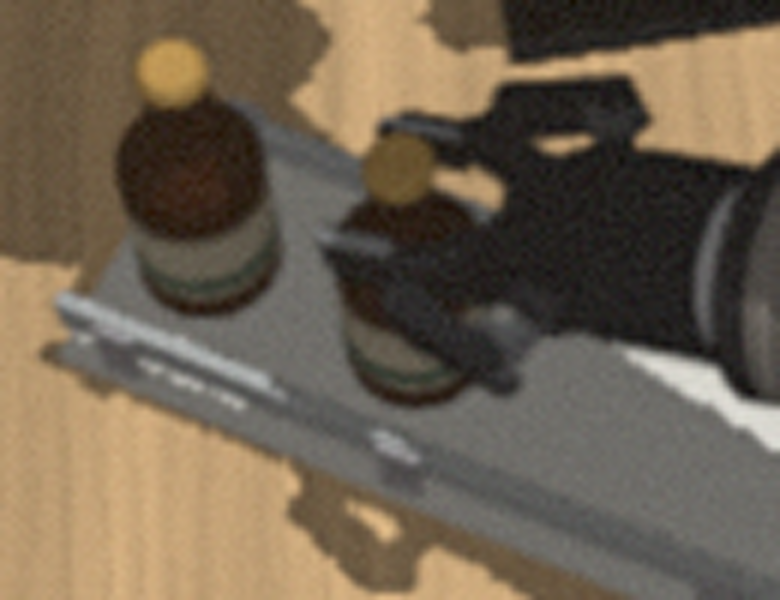

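Bottle released and standing upright, cap at (400,165) directly above the base. I'll retreat, easing the hand pitch back.

```bash
python3 -m jog '[0,-0.008,0,0,0,-1,0.55, -0.001,-0.016,0,0,0,-2,0.55, -0.002,-0.026,0,0,0,-4,0.55, -0.004,-0.038,0,0,0,-6,0.55, -0.006,-0.05,0,0,0,-8,0.55, -0.01,-0.065,0,0,0,-10,0.55, -0.02,-0.08,0,0,0,-13,0.55, -0.035,-0.09,0,0,0,-18,0.55, -0.06,-0.1,0,0,0,-24,0.55, -0.085,-0.11,0,0,0,-30,0.55]'
python3 - <<'E'
from h import *
s=manip.read_state();print(s['joint_pos'],(s['position']-lc)@lx,(s['position']-lc)@ly)
crop(grab("side"),200,200,460,370,3,"s8");crop(grab("top"),360,130,490,310,3.3,"t8")
E
```

```text
time_s: 17.1
position: [0.4952, -0.2812, 0.244]
tool_rot: [-0.585, 0.396, 0.069, 0.704]
wrist_force: [0.7, -0.0, -0.1]
opening: 0.0469
[-0.0111  0.7763  0.7512  1.4332 -0.3411  1.8098  1.8765] -0.030613640197333886 0.00025066890300861976
```

View pics/s8.png

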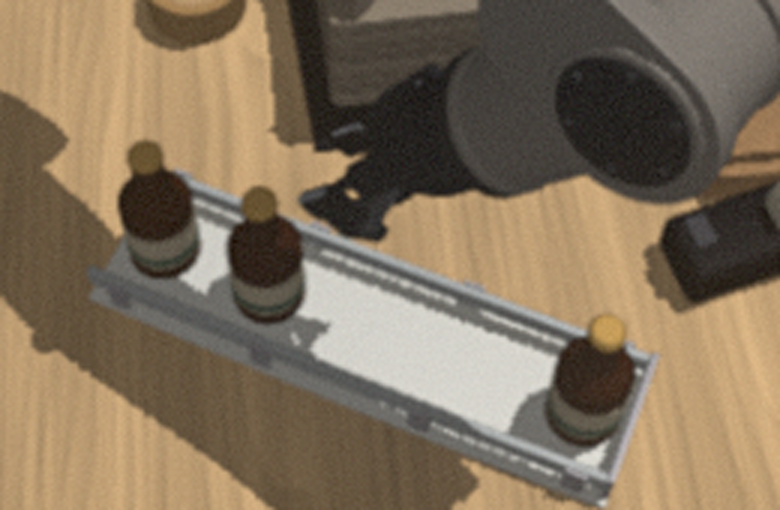

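View pics/t8.png

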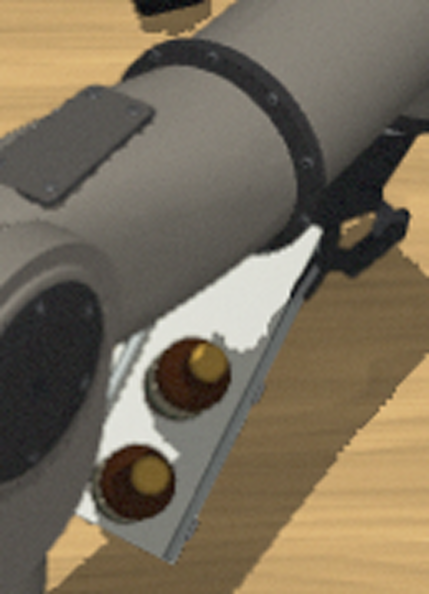

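All three bottles stand upright; the fallen one is released between A and B. Next, the tray.

```bash
cat >> h.py <<'E'
TC=np.array([.5995,.012]);ty=np.radians(2.3);TX=np.array([np.cos(ty),np.sin(ty),0]);TY=np.array([-np.sin(ty),np.cos(ty),0])
P2=np.array([*TC,0])+.076*(-TX+TY)
dj=(TX+TY)/np.sqrt(2)   # jaw dir across diagonal
dout=(TY-TX)/np.sqrt(2)
E
python3 - <<'E'
from h import *
M=rot(-Z,dj);print(P2)
print(rel(P2+Z*.28,M));print(rel([.5,-.1,.32],M))
E
```

```text
[0.5205 0.0849 0.    ]
[-138.7042   72.7676  334.3493    4.7264   13.6133  -39.1326]
[-109.8239   -3.0862  162.2543    4.7264   13.6133  -39.1326]
```

```bash
python3 -m jog '[-0.05,-0.03,0,0,0,-4,0.6, -0.11,-0.003,0.05,1,3,-12,0.6, -0.11,-0.003,0.1,2,6,-20,0.6, -0.11,-0.003,0.16,3,9,-30,0.6, -0.12,0.02,0.21,4.7,13.6,-39.1,0.6, -0.13,0.05,0.27,4.7,13.6,-39.1,0.6, -0.139,0.073,0.334,4.7,13.6,-39.1,0.6, -0.139,0.073,0.334,4.7,13.6,-39.1,0.6, -0.139,0.073,0.334,4.7,13.6,-39.1,0.6, -0.139,0.073,0.334,4.7,13.6,-39.1,0.6]'
python3 - <<'E'
from h import *
M=rot(-Z,dj);s=manip.read_state();print(s['joint_pos'])
print(rel(P2+Z*.28,M));print(rel(P2+Z*.176,M))
crop(grab("top"),265,110,375,250,4,"t9");crop(grab("side"),260,90,420,250,3.7,"s9")
E
```

```text
time_s: 18.45
position: [0.5195, 0.0855, 0.2764]
tool_rot: [-0.659, 0.261, -0.253, 0.659]
wrist_force: [0.2, -0.9, 0.4]
opening: 0.0512
[-1.0122  0.2011  0.8499  1.9295 -0.1772  1.0949  0.7379]
[ 1.1533 -3.5646  0.2175  0.2187  0.0733 -0.6532]
[  2.3391 100.4279   0.6137   0.2187   0.0733  -0.6532]
```

View pics/s9.png

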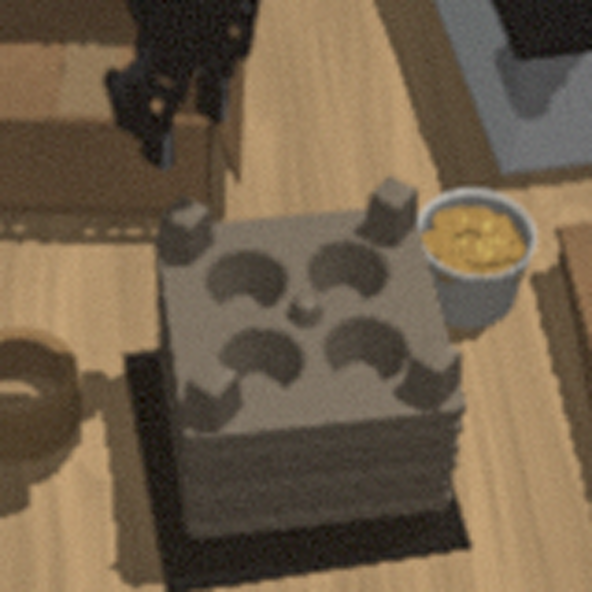

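View pics/t9.png

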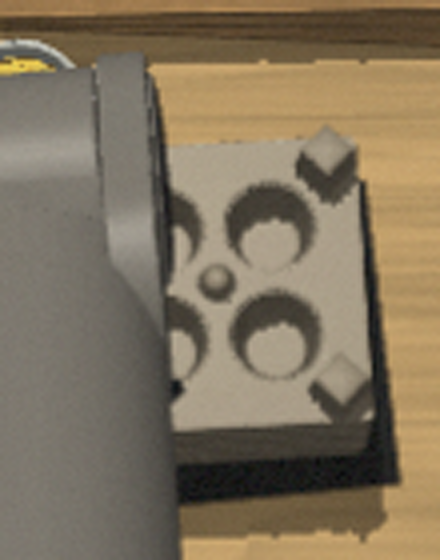

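```bash
python3 - <<'E'
from h import *
print(pl("side",260+188/3.7,90+213/3.7,.192),pl("side",260+397/3.7,90+190/3.7,.192)); print(P2, P2+.152*TX)
print(pl("side",285+117/4.6,130+80/4.6,.192))
E
```

```text
[0.522  0.0833 0.192 ] [0.6743 0.094  0.192 ]
[0.5205 0.0849 0.    ] [0.6724 0.091  0.    ]
[0.5211 0.0841 0.192 ]
```

```bash
python3 -m jog '[0.001,0.02,0.0005,0.2,0,-0.65,0.6, 0.002,0.04,0.0005,0.2,0,-0.65,0.6, 0.002,0.055,0.0005,0.2,0,-0.65,0.6, 0.002,0.07,0.0005,0.2,0,-0.65,0.6, 0.002,0.082,0.0005,0.2,0,-0.65,0.6, 0.002,0.09,0.0005,0.2,0,-0.65,0.6, 0.002,0.096,0.0005,0.2,0,-0.65,0.6, 0.002,0.1,0.0005,0.2,0,-0.65,0.6, 0.002,0.1,0.0005,0.2,0,-0.65,0.6, 0.002,0.1,0.0005,0.2,0,-0.65,0.6]'
python3 - <<'E'
from h import *
M=rot(-Z,dj);s=manip.read_state();print(s['joint_pos'])
print(rel(P2+Z*.176,M))
crop(grab("side"),260,90,420,250,3.7,"s10")
E
```

```text
time_s: 19.8
position: [0.5202, 0.0855, 0.1763]
tool_rot: [0.659, -0.257, 0.257, -0.659]
wrist_force: [0.1, -1.0, 0.1]
opening: 0.051
[-0.9275  0.3396  0.7847  2.0378 -0.3094  0.8832  0.8552]
[ 0.6652  0.3033 -0.2128  0.0227  0.0885 -0.0117]
```

View pics/s10.png

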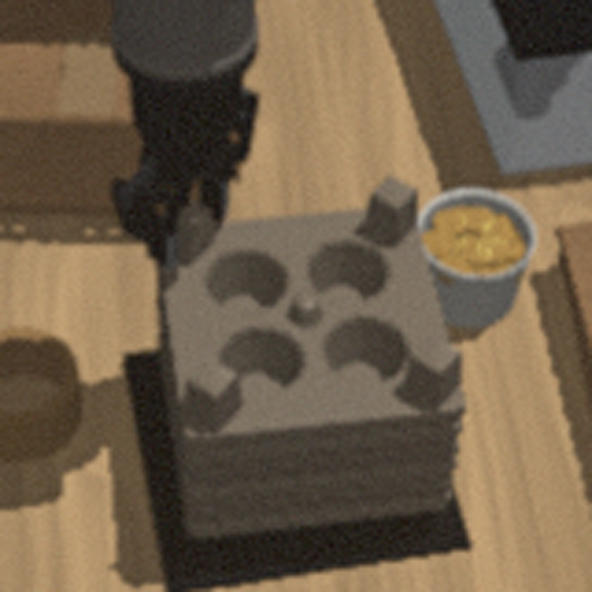

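```bash
python3 -m jog '[0,0,0,0,0,0,0, 0,0,0,0,0,0,0, 0,0,0,0,0,0,0, 0,0,0,0,0,0,0, 0,0,0,0,0,0,0, 0.0002,-0.004,0,0,0,1,0, 0.0005,-0.008,0,0,0,2,0, 0.0009,-0.012,0,0,0,3,0, 0.0013,-0.016,0,0,0,4,0, 0.0018,-0.0197,0,0,0,5,0]'
python3 - <<'E'
from h import *
crop(grab("side"),260,90,420,250,3.7,"s11")
E
```

```text
time_s: 21.1
position: [0.5214, 0.0842, 0.1961]
tool_rot: [-0.647, 0.286, -0.227, 0.669]
wrist_force: [0.8, 0.8, 0.8]
opening: 0.0249
```

View pics/s11.png

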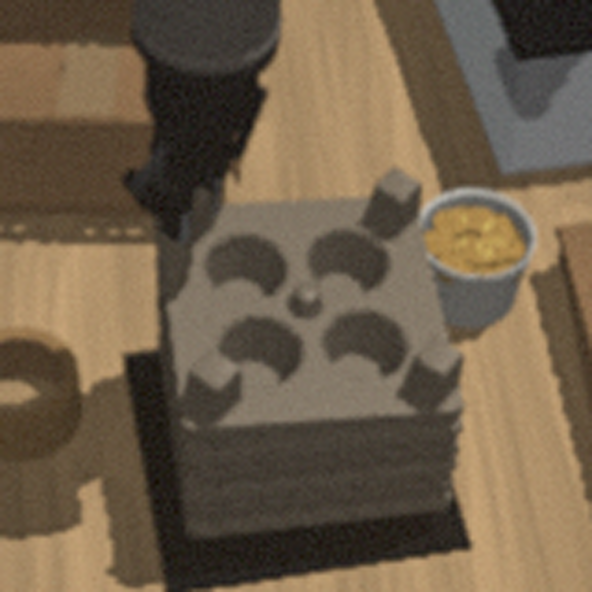

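```bash
python3 -m jog '[0.0003,-0.0037,0,0,0,1,0, 0.0005,-0.0075,0,0,0,2,0, 0.0008,-0.0112,0,0,0,3,0, 0.0013,-0.015,0,0,0,4,0, 0.0018,-0.0187,0,0,0,5,0, 0.0023,-0.0225,0,0,0,6,0, 0.0029,-0.0262,0,0,0,7,0, 0.0036,-0.0298,0,0,0,8,0, 0.0043,-0.0335,0,0,0,9,0, 0.0043,-0.0335,0,0,0,9,0]'
python3 - <<'E'
from h import *
crop(grab("side"),260,90,420,250,3.7,"s12")
E
```

```text
time_s: 22.4
position: [0.5269, 0.0791, 0.2289]
tool_rot: [-0.623, 0.336, -0.175, 0.685]
wrist_force: [-0.6, 0.7, -0.5]
opening: 0.025
```

View pics/s12.png

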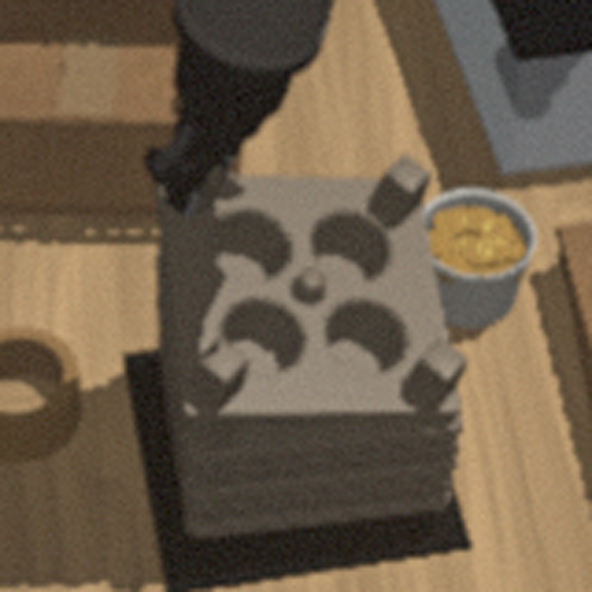

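```bash
python3 - <<'E'
from h import *
P4=P2+.215*(-dout)
c=lambda p:(proj("side",p)-[260,90])*3.7
for th in (0,14):
    t=np.radians(th);u=Z*np.cos(t)-dout*np.sin(t)
    for dz in(0,.01): print(th,dz,c(P4+Z*(.170+dz)+u*.022))
E
```

```text
0 0 [435.4658 355.6424]
0 0.01 [436.7858 346.2424]
14 0 [441.9372 360.0506]
14 0.01 [443.2994 350.6682]
```

```bash
python3 -m jog '[-0.0012,-0.005,0,0,0,0,0, -0.0024,-0.01,0,0,0,0,0, -0.0036,-0.015,0,0,0,0,0, -0.0048,-0.019,0,0,0,0,0, -0.0073,-0.029,0,0,0,0,0, -0.0097,-0.039,0,0,0,0,0, -0.0145,-0.058,0,0,0,0,0, -0.0194,-0.078,0,0,0,0,0, -0.0194,-0.078,0,0,0,0,0, -0.0194,-0.078,0,0,0,0,0]'
python3 - <<'E'
from h import *
s=manip.read_state();print(s['joint_pos'])
crop(grab("side"),230,60,420,250,3.1,"s13")
cy=np.radians(-6.5);CX=np.array([np.cos(cy),np.sin(cy),0]);CY=np.array([-np.sin(cy),np.cos(cy),0])
c=np.array([.446,.3856,0]);g=c+.076*(-CX+CY);M=rot(-Z,CX+CY);print(g)
print(rel(s['position']+Z*.02,rot(-Z,dj)))
for p in ([.46,.28,.30],g+Z*.30,g+Z*(.115+.05+.064)):print(rel(p,M,s['position']+Z*.02,rot(-Z,dj)))
E
```

```text
time_s: 23.7
position: [0.5267, 0.0795, 0.3092]
tool_rot: [-0.623, 0.335, -0.174, 0.685]
wrist_force: [1.2, 0.3, -0.4]
opening: 0.0252
[-0.7763  0.2896  0.7733  1.7811 -0.3754  1.3543  0.9405]
[0.3791 0.4697 0.    ]
[ -4.87   -19.7276   0.0776   0.0746   0.092  -14.0363]
[-184.9676   29.2313  102.1309    0.        8.8       0.    ]
[-373.0851   29.2313  186.6866    0.        8.8       0.    ]
[-373.0851  100.2313  186.6866    0.        8.8       0.    ]
```

View pics/s13.png

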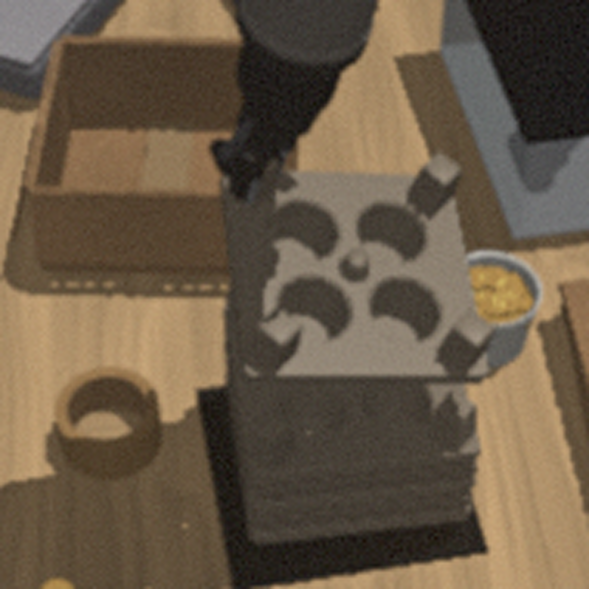

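The tray is free and the stack still stands on its mat. Leveling comes first, then the carry.

```bash
python3 -m jog '[-0.002,-0.006,0,0,0,-2,0, -0.003,-0.012,0,0,0,-4,0, -0.004,-0.018,0,0,0,-6,0, -0.005,-0.02,0,0,0,-8,0, -0.005,-0.02,0,0,0,-10,0, -0.005,-0.02,0,0,0,-12,0, -0.005,-0.02,0,0,0,-14,0, -0.005,-0.02,0,0,0,-14,0, -0.005,-0.02,0,0,0,-14,0, -0.005,-0.02,0,0,0,-14,0]'
python3 - <<'E'
from h import *
s=manip.read_state();print(s['joint_pos'])
crop(grab("side"),230,60,420,250,3.1,"s14")
cy=np.radians(-6.5);CX=np.array([np.cos(cy),np.sin(cy),0]);CY=np.array([-np.sin(cy),np.cos(cy),0])
c=np.array([.446,.3856,0]);g=c+.076*(-CX+CY);M=rot(-Z,CX+CY)
for p in ([.47,.28,.31],g+Z*.30,g+Z*(.115+.05+.064)):print(rel(p,M))
E
```

```text
time_s: 25.0
position: [0.5269, 0.0792, 0.3298]
tool_rot: [0.659, -0.257, 0.257, -0.659]
wrist_force: [-0.8, 0.6, -1.1]
opening: 0.0252
[-0.9746  0.1392  0.7941  1.851  -0.1064  1.1955  0.6806]
[-177.8871   19.7223  109.2046    0.0521    8.8618   -0.0168]
[-373.2662   29.7242  187.1982    0.0521    8.8618   -0.0168]
[-373.2405  100.7241  187.2609    0.0521    8.8618   -0.0168]
```

View pics/s14.png

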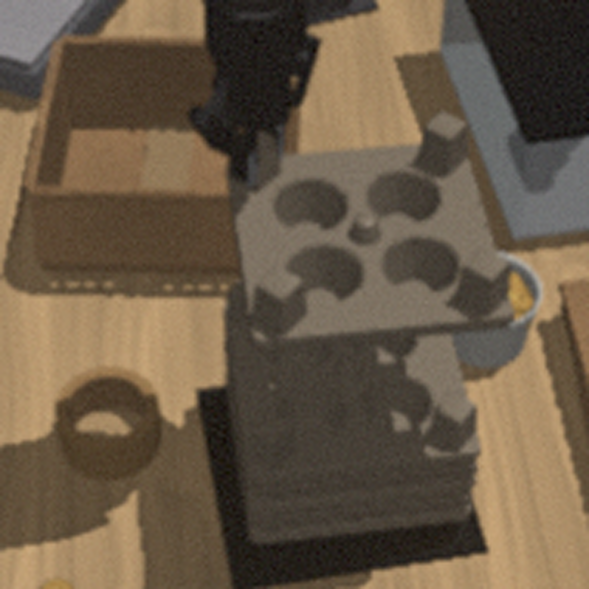

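```bash
python3 -m jog '[-0.012,0.001,0.008,0,0.5,0,0, -0.032,0.003,0.02,0,1,0,0, -0.055,0.005,0.034,0,2,0,0, -0.08,0.008,0.05,0,3,0,0, -0.105,0.01,0.065,0,4,0,0, -0.13,0.012,0.08,0,5,0,0, -0.155,0.015,0.095,0,6,0,0, -0.178,0.018,0.109,0,7,0,0, -0.202,0.019,0.119,0,7.5,0,0, -0.226,0.02,0.128,0,8,0,0]'
python3 -m jog '[-0.025,0.002,0.01,0,0.2,0,0, -0.05,0.004,0.02,0,0.4,0,0, -0.075,0.006,0.03,0,0.6,0,0, -0.098,0.007,0.04,0,0.86,0,0, -0.118,0.008,0.047,0,0.86,0,0, -0.133,0.009,0.053,0,0.86,0,0, -0.142,0.01,0.057,0,0.86,0,0, -0.147,0.01,0.059,0,0.86,0,0, -0.147,0.01,0.059,0,0.86,0,0, -0.147,0.01,0.059,0,0.86,0,0]'
python3 - <<'E'
from h import *
s=manip.read_state();print(s['joint_pos'])
t=grab("top");sd=grab("side");cv2.imwrite("pics/top15.png",t);cv2.imwrite("pics/side15.png",sd);crop(t,90,140,290,320,3,"t15");crop(sd,200,0,400,170,3.3,"s15")
cy=np.radians(-6.5);CX=np.array([np.cos(cy),np.sin(cy),0]);CY=np.array([-np.sin(cy),np.cos(cy),0])
c=np.array([.446,.3856,0]);g=c+.076*(-CX+CY);M=rot(-Z,CX+CY)
for p in (g+Z*.30,g+Z*(.115+.05+.064)):print(rel(p,M))
E
```

```text
time_s: 26.3
position: [0.447, 0.3272, 0.3095]
tool_rot: [0.639, -0.303, 0.302, -0.639]
wrist_force: [0.1, -0.5, -0.2]
opening: 0.0252
time_s: 27.55
position: [0.3998, 0.4771, 0.2999]
tool_rot: [0.637, -0.307, 0.307, -0.637]
wrist_force: [0.6, -0.0, -0.2]
opening: 0.0256
[-1.4228  0.3309  0.576   1.6907 -0.1931  1.1778 -0.1255]
[ -6.9967  -0.112  -20.7973   0.0359  -0.0092  -0.0163]
[ -6.9765  70.888  -20.7529   0.0359  -0.0092  -0.0163]
```

View pics/t15.png

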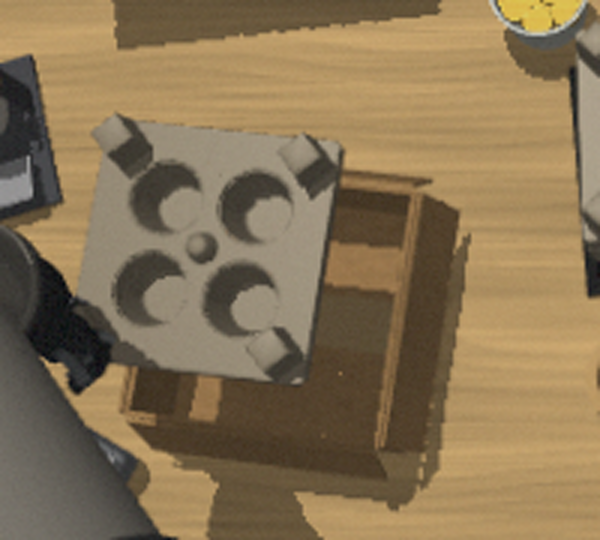

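View pics/s15.png

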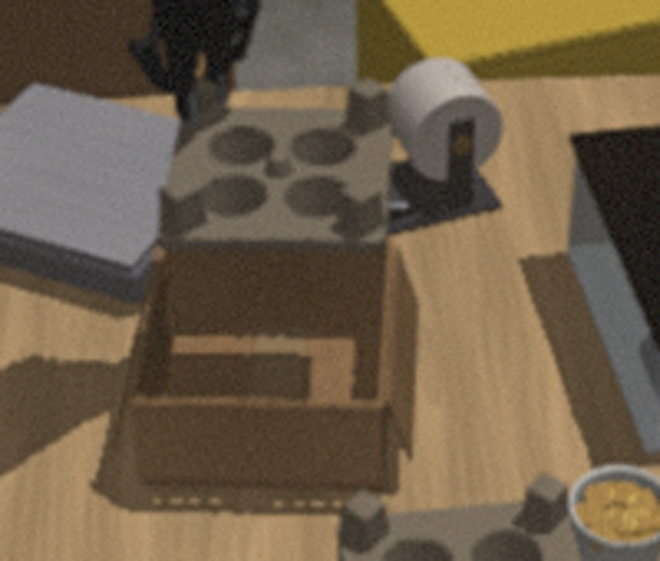

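```bash
python3 - <<'E'
from h import *
T=lambda u,v:(90+u/3,140+v/3);S=lambda u,v:(200+u/3.3,v/3.3)
Q=[two(S(a,b),T(c,d)) for a,b,c,d in((370,86,117,129),(357,200,297,152),(185,198,268,342),(278,165,201,243))]
for q in Q:print(q)
a,b,c=Q[:3]
n=np.cross(a-b,c-b);n/=np.linalg.norm(n);n*=np.sign(n[2]);print("tilt",np.degrees(np.arccos(n[2])),n,np.linalg.norm(a-b),np.linalg.norm(b-c),"mid",(a+c)/2)
e=a-b;print("yaw from y",np.degrees(np.arctan2(-e[0],e[1])));e=b-c;print("yaw x",np.degrees(np.arctan2(e[1],e[0])))
E
```

```text
[0.5537 0.4551 0.3195]
[0.5356 0.3149 0.301 ]
[0.3889 0.3301 0.3006]
[0.4688 0.3936 0.2833]
tilt 7.458494799804064 [-0.0163 -0.1288  0.9915] 0.14258652594630883 0.14751072821082165 mid [0.4713 0.3926 0.3101]
yaw from y -7.365123061495169
yaw x -5.912938205637234
```

```bash
python3 -m jog '[-0.002,0.004,-0.005,0,0,0,0, -0.004,0.01,-0.011,0,0,0,0, -0.006,0.018,-0.017,0,0,0,0, -0.007,0.026,-0.021,0,0,0,0, -0.007,0.034,-0.021,0,0,0,0, -0.007,0.042,-0.021,0,0,0,0, -0.007,0.05,-0.021,0,0,0,0, -0.007,0.056,-0.021,0,0,0,0, -0.007,0.06,-0.021,0,0,0,0, -0.007,0.06,-0.021,0,0,0,0]'
python3 - <<'E'
from h import *
t=grab("top");sd=grab("side");cv2.imwrite("pics/top16.png",t);cv2.imwrite("pics/side16.png",sd);crop(t,100,160,250,300,4.2,"t16");crop(sd,230,10,350,155,4.1,"s16")
E
```

```text
time_s: 28.9
position: [0.3786, 0.4699, 0.2395]
tool_rot: [0.637, -0.307, 0.307, -0.637]
wrist_force: [0.2, 0.2, -1.0]
opening: 0.0254
```

View pics/t16.png

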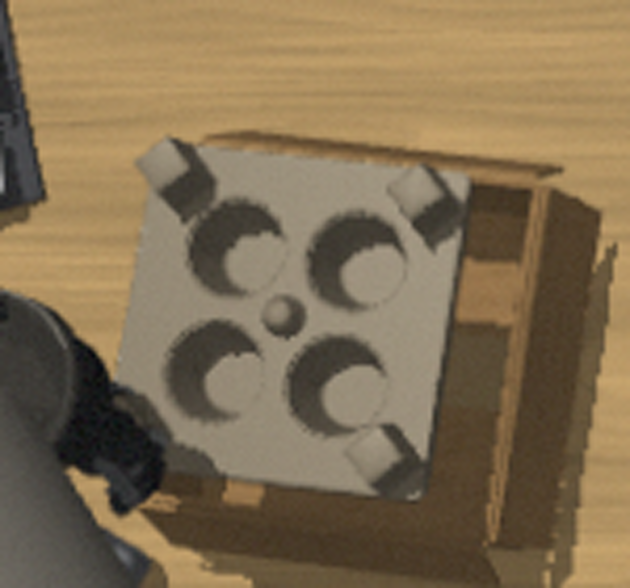

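View pics/s16.png

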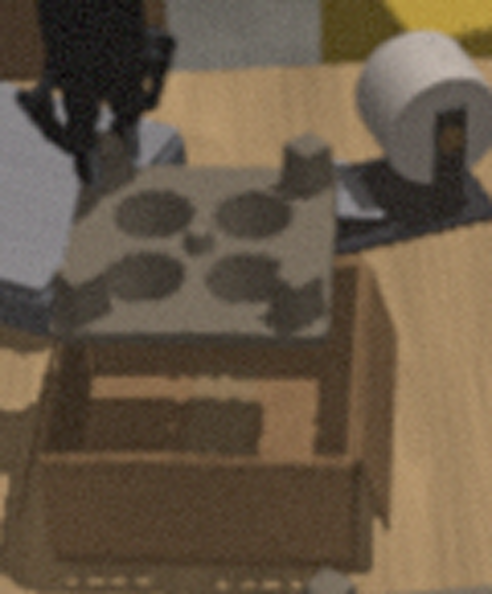

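```bash
python3 - <<'E'
from h import *
s=manip.read_state();M=R.from_quat(s['tool_rot']).as_matrix();G=s['position']-.005*M[:,1]
T=lambda u,v:(100+u/4.2,160+v/4.2);S=lambda u,v:(230+u/4.1,10+v/4.1)
cr=two(S(330,333),T(471,171));cl=two(S(50,331),T(425,499));p1=two(S(308,143),T(160,163));kb=two(S(200,238),T(284,310))
print("deck+-",cr,"deck--",cl,"post1 top",p1,"knob",kb, np.linalg.norm(cr-cl))
e=cr-cl;print("yaw",np.degrees(np.arctan2(e[1],e[0])))
# level prediction
zt=M[:,2];yw=np.arctan2(zt[1],zt[0])-np.pi/4;print("hand yaw",np.degrees(yw))
X=np.array([np.cos(yw),np.sin(yw),0]);Y=np.array([-np.sin(yw),np.cos(yw),0])
c=G-.076*(Y-X)-Z*.027
for n,q in(("deck+-",c+.098*(X-Y)),("deck--",c-.098*(X+Y)),("post1top",c+.076*(X+Y)+Z*.038),("post4top",c+.076*(X-Y)+Z*.038),("post3top",c-.076*(X+Y)+Z*.038),("c",c)):
    print(n,q,"top",(proj("top",q)-[100,160])*4.2,"side",(proj("side",q)-[230,10])*4.1)
E
```

```text
deck+- [0.5343 0.2798 0.2173] deck-- [0.3398 0.2982 0.2185] post1 top [0.5314 0.4567 0.2522] knob [0.4483 0.3855 0.2245] 0.1953590257389966
yaw -5.410128321153084
hand yaw -6.473551828288663
deck+- [0.532  0.2776 0.2179] top [474.0235 172.9565] side [325.5552 335.072 ]
deck-- [0.3372 0.2997 0.2179] top [422.4736 502.8938] side [ 45.8984 330.6698]
post1top [0.5297 0.453  0.2559] top [163.5937 164.1631] side [305.8278 141.9143]
post4top [0.5126 0.3019 0.2559] top [415.9346 191.8858] side [294.3001 271.5021]
post3top [0.3616 0.3191 0.2559] top [373.4722 454.9228] side [ 75.3788 268.3538]
c [0.4456 0.386  0.2179] top [286.5771 316.9151] side [197.3596 244.8414]
```

Tray is level, with its deck at z about 0.218 on both near corners, and centred to within about 3 mm. Before handing in, I'll check the bottles and stack.

```bash
python3 - <<'E'
from h import *
t=cv2.imread("pics/top16.png");crop(t,250,100,490,310,3,"t17")
s=cv2.imread("pics/side16.png");crop(s,220,120,430,370,2.2,"s17")
E
```

```text
(no output)
```

View pics/t17.png

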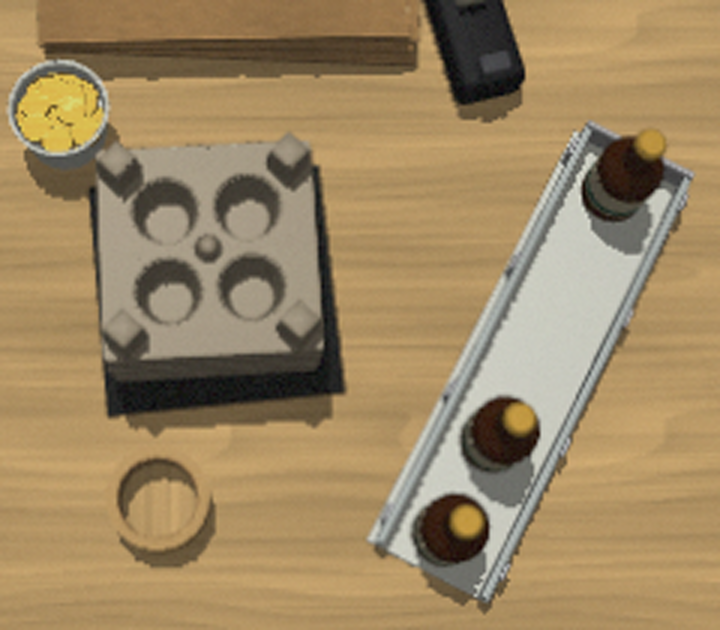

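View pics/s17.png

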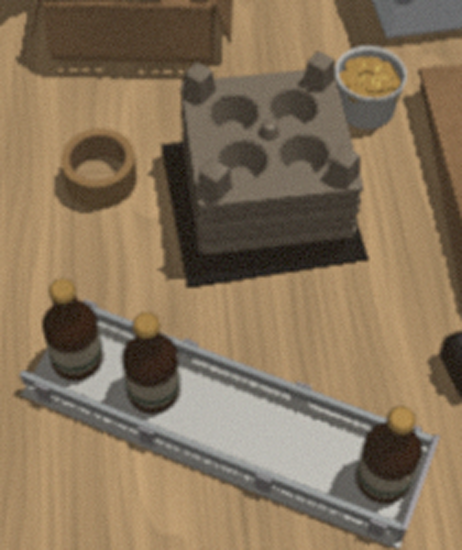

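Bottles upright and on one line, with caps at (466,520), (519,418) and (650,145). The stack sits square on its mat, and the tape roll and tub have not moved.

```bash
python3 - <<'E'
from rig import ticket,manip
s=manip.read_state();print(s['time_s'],abs(s['qvel']).max(),s['opening'],s['wrist_force'])
ticket.finish_job()
E
```

```text
29.0 0.00206262043548126 0.024920108823516075 [-0.39851208  0.21632541 -0.29929221]
the job is handed in; nothing more can be done
```

The job is handed in at about 29 s, with the arm holding the tray still over the carton. Hand-in reports no verdict, so the figures below are my own last checks.

- **Bottle:** I gripped the fallen bottle by the neck, lifted and turned it about 86 degrees, lowered it until it touched the plate, and released it. The last pictures show it upright near lane x = -0.1, in line with both neighbours, which had not moved.
- **Tray peel:** I raised corner post 2 by about 52 mm (14 degrees of tilt) while the opposite corner stayed on its seat, then lifted the tray clear. The last picture shows the remaining stack square on its mat. I checked the opposite corner only by comparing pictures with the predicted position.
- **Tray over the carton:**
  - **Height:** the underside is about 60 mm above the rim, and the two near deck corners agree within 1.5 mm.
  - **Position:** it is centred within about 3 mm.
  - **Yaw:** it is about -5.4 to -6.5 degrees, against about -6.5 for the carton.
  - **Grip:** the fingers were closed on the post with an opening of 25 mm, and the arm was at rest.

Three readings disagreed along the way:

- A rougher two-view estimate taken during the carry suggested about 7 degrees of tray tilt. I put that down to badly picked post tops, because the deck corners at the final pose contradict it.
- The plate was reached about 9 mm lower than I had predicted for the bottle, so I lowered it by feel, peaking at about 26 N.
- My fitted arm model became inconsistent as samples were added. I stopped using it for planning and went by the pictures and measured poses.

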